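Put the red tip case back between the green and the yellow one

TASK

The red tip case has been left lying on the lathe's tool top. Stand it up on its foot on the rubber mat and let go of it, then take it afresh and lower it between the green and the yellow case in the rack, pushing them apart with it, until it sits fully down on the rack's floor. Keep hold of it while it goes in rather than dropping it, leave all the cases standing upright in the rack, and do not disturb the other tools.

Things in the scene. Friction and masses are not known exactly. Their poses are not given: they have to be found in the camera images.
- red_case: Red rigid tip case, about 300 g, lying flat at the start. 120 mm foot to top, 62 mm wide, 36 mm thick. In thickness only, the last 26 mm at the top narrow to 14 mm and the last 6 mm at the foot to 30 mm. Origin: centre of the face it lies on. x: from foot to top (up when it stands). y: across the width. z: through the thickness, up at the start. Faces alike.
- red_top (a point): Centre of the red case's top end, the wedge-shaped end; the white label plate on each face lies nearer the top. 60 mm from red_mid along its x. Same axes as red_case.
- red_foot (a point): Centre of the red case's foot end, the flat it stands on (30 x 62 mm). Same axes as red_case.
- red_mid (a point): Centre of the red case's volume (18 mm from the origin along z). Same axes as red_case.
- green_case: Green tip case loose in the rack, same size, shape and mass as the red one. Origin: centre of its foot; z up, y through the 36 mm thickness (along the row), x across the 62 mm width. One of the two middle cases: the gap from green to yellow is 14 to 18 mm at the start. The cases are smooth, slide and lean under a few newtons.
- yellow_case: Yellow tip case loose in the rack, same size, shape and mass as the red one. Origin: centre of its foot; z up, y through the 36 mm thickness (along the row), x across the 62 mm width. The other middle case.
- blue_case: Blue tip case loose in the rack, same size, shape and mass as the red one. Origin: centre of its foot; z up, y through the 36 mm thickness (along the row), x across the 62 mm width. At one end of the row, with 12 to 14 mm of play to the cheek.
- grey_case: Grey tip case loose in the rack, same size, shape and mass as the red one. Origin: centre of its foot; z up, y through the 36 mm thickness (along the row), x across the 62 mm width. At the other end of the row, with like play.
- rack: Grey sheet-steel rack fixed to the mat. Origin: centre of its underside, z up; y along the row of cases, x across it. Floor 4 mm thick; inside 190 mm along y, 76 mm along x; lips on the +x and -x sides 18 mm high over the mat, end cheeks 80 mm, metal 3 mm. A case in it reaches 124 mm over the mat, its width along x, so its narrow sides face the open +x and -x sides.
- holder1: Steel quick-change lathe tool holder with a clamped tool bit, about 140 mm long, 50 mm wide, 106 mm high, loose, to be left alone. Origin: under its block, z up.
- holder2: Second such tool holder.
- holder3: Third such tool holder.
- chuck_key: T-shaped steel chuck key lying on the mat, 136 mm long, cross bar 174 mm, loose, to be left alone. Origin on the mat under its shaft; x along the shaft.
- ball_spanner: Steel ring spanner with a black ball knob, 212 mm long, 32 mm high, loose, to be left alone. Origin on the mat under its middle; x along it, towards the ball.
- swarf_brush: Hand brush lying on the mat, loose, to be left alone. Origin on the mat under it; x along it, from the handle to the bristles.
There are look-alikes about, which are no part of the job. What is shaped like the yellow_case but pink is not meant.

How it is judged (in metres and radians):
On the way, in this order (a step that is already met when the one before it is completed fails the run):
1. the red case stands on its foot on the mat, let go and away from the rack (angle between red_mid's own x axis and vertical below 0.08 rad and height (world z) of red_foot below 0.006 m and contact force between the fingers and red_case below 0.2 N and horizontal distance between red_mid and rack above 0.1 m and linear speed of red_case below 0.1 m/s), for 0.3 s.
2. held in the gripper, the red case's foot is well down between the green and the yellow case (below half their height) (contact force between the fingers and red_case above 1 N and z of red_foot in the frame of rack below 0.064 m and horizontal distance between red_foot and rack below 0.04 m and ((y of red_mid in the frame of green_case above 0.012 m and y of red_mid in the frame of yellow_case below -0.012 m) or (y of red_mid in the frame of green_case below -0.012 m and y of red_mid in the frame of yellow_case above 0.012 m))), for 0.1 s.
At the end, for the whole second after the job is handed in: Red case upright (within 8 deg), foot on the rack floor (within 6 mm), between the green and the yellow case, which stand no more than 95 mm apart centre to centre; all four other cases upright (8 deg), on the rack floor and inside the rack; the red case at rest and let go (z of red_foot in the frame of rack below 0.01 m and angle between red_mid's own x axis and vertical below 0.14 rad and angle between each of green_case, yellow_case, blue_case, grey_case's own z axis and vertical below 0.14 rad and z of each of green_case, yellow_case, blue_case, grey_case in the frame of rack below 0.012 m and horizontal distance between each of green_case, yellow_case, blue_case, grey_case and rack below 0.095 m and ((y of red_mid in the frame of green_case above 0.012 m and y of red_mid in the frame of yellow_case below -0.012 m) or (y of red_mid in the frame of green_case below -0.012 m and y of red_mid in the frame of yellow_case above 0.012 m)) and horizontal distance between green_case and yellow_case below 0.095 m and linear speed of red_case below 0.02 m/s); the robot touches nothing.
It fails at once if a case in the rack is knocked over (leaning more than 35 degrees) (angle between any of green_case, yellow_case, blue_case, grey_case's own z axis and vertical above 0.6 rad).
It fails at once if another tool on the mat (tool holder, chuck key, ball spanner, brush) is shifted by more than 30 mm (distance of any of holder1, holder2, holder3, chuck_key, ball_spanner, swarf_brush from where it was at the start of the episode above 0.03 m).
It also fails if it takes over 72 s, if anything falls off the work surface, if the arm or the gripper's body presses on something with over 40 N, if the wrist force passes 120 N, or if a joint passes its speed limit or range.

ROBOT

A 6-joint arm with a two-finger parallel gripper is mounted at the origin on the work surface. World frame = base frame: x ahead of the robot, y to its left, z up, the work surface at z = 0. Lengths are in mm, angles in degrees, forces in N, time in s.
With the tool pointing down it reaches from about 350 to 850 mm from the base axis. Payload 8.1 kg.
Tool frame: the origin (TCP) lies at the very end of the fingers, on their centre line; the grasp point (between the pads) lies 19 mm behind it; z points along the fingers, y is the direction in which the jaws open and shut (so a half turn about z gives the same grasp; the last joint's range is limited). The gripper opens to 85 mm and grips with 20 to 120 N. Pads are 22 mm wide; open, the fingers measure 114 mm over their backs; the gripper's body (76 mm by 85 mm) begins 54 mm behind the grasp point. The pads swing forward as they close: fully open they stand 13 mm farther back than shut.
Start: joints at [-75.481, 7.471, 85.268, -0, 87.261, -4.893], TCP at [199.433, -565.89, 231.292] pointing down, gripper open.
Joint ranges: [-169.43, 169.43], [-51.17, 129.36], [1.28, 143.12], [-76.62, 256.62], [0, 156.53], [-152.29, 152.29]. Speed limits (degrees/s): [136.94, 136.94, 159.86, 180, 180, 180].

INTERFACE

Orientations are given as [roll, pitch, yaw] about the fixed x, y, z axes, in that order (R = Rz(yaw) Ry(pitch) Rx(roll)).
In Python, from bench import r gives the robot as it stands.
- The arm moves only by the shell command python3 -m jog 'ROWS' [OPENING] [FORCE]. ROWS is JSON, a list of rows, each a list of 6 numbers: the shift along the tool's x, y, z normalised to -1 to 1, where 1 is 0.25 m, then the turn, a rotation vector about the tool's x, y, z normalised to -1 to 1, where 1 is pi rad. In form: [[x, y, z, ax, ay, az], ...]. A call has 1 to 10 rows; each row is the pose to reach, as a shift and turn from the pose commanded when the call began, along the tool's axes at that moment, turning the shorter way round; what a row does not reach only later rows make up. A row lasts 1/10 s, in which the tool goes at most 50 mm and 8.59 degrees, less where a joint would pass 70% of its speed; a pose out of reach is approached as far as the arm can. A call with a number of a shift or a turn outside -1 to 1 is refused whole. A call with a gripper value outside its range is refused whole. OPENING is the opening, from 0 (shut) to 1 (fully open), set as the call begins (- or left out, the last holds). The fingers move at their own pace and stop on an object; FORCE is the grip in N (left out, the last holds). Time passes only in rows, so rows that repeat a pose let the fingers close. It gives the time, the measured TCP pose, the force and the opening at its end, in the units of the state.
- r.sense(): the state, without advancing time (a new reading comes with each control period).
- r.snapshot(name): name is "scene" or "side" or "wrist"; returns a dict with "pixels" (420x560x3 uint8, red, green, blue), "intrinsics" (3x3 intrinsics, pixels), "extrinsics" (4x4, takes a point from camera to world coordinates). Camera axes: x right, y down, z forward; pixel columns grow to the right and rows downward; lengths in mm; the calibration is good to about 2 mm. A picture is of the moment at which its call begins. There is no depth.
- r.hand_in(): hands the job in, once; it reports no verdict.
The state is a dict: "time": time; "joint_pos": joint angles; "qd": joint speeds; "joint_efforts": joint torques, N m; "tool_pos": TCP position; "tcp_rot": TCP orientation; "ft_force": force on the tool from outside, world axes, zero at the start; "wrist_torque": the same for the moment, N m; "finger_gap": finger opening in mm.
Only numpy, scipy, OpenCV 4.12 (cv2) and the standard library are available. Lean on these libraries where they do the work, as an engineer would, in place of code of your own. Each camera call takes 0.05 s, during which the arm holds its last target.

## Working session

There is one attempt and no reset: what is moved stays moved. The work goes in short steps, Python scripts to look and compute and a shell command to move; the robot and the scene stay as the last step left them, time stands still between calls to the robot, and variables do not carry over. Pictures are saved under pics/ and viewed, and the job is handed in when it is done.

```bash
ls; mkdir -p pics; python3 - <<'E'
from bench import r
import cv2
print(r.sense())
for n in ("scene","side","wrist"):
    s=r.snapshot(n); cv2.imwrite(f"pics/{n}0.png",s["pixels"][:,:,::-1]); print(n,s["intrinsics"].round(1).tolist(),s["extrinsics"].round(3).tolist())
E
```

```text
pics
{'time': 0.0, 'joint_pos': array([-7.54809448e+01,  7.51567476e+00,  8.53314433e+01,  1.14361401e-03,
        8.72636453e+01, -4.89199170e+00]), 'qd': array([-0.06973482,  0.12515148, -0.01738925,  0.07355779, -0.03624672,
        0.0190214 ]), 'joint_efforts': array([-1.57234932e-03, -5.69389343e+01, -5.00554705e+01, -1.56667143e-04,
        1.44789956e-02,  5.61760185e-07]), 'tool_pos': array([ 199.29848727, -565.31856985,  230.21781612]), 'tcp_rot': array([-1.79889737e+02, -1.05836826e-02,  1.94109810e+01]), 'ft_force': array([ 0.23731231, -0.85079928, -0.65433601]), 'wrist_torque': array([ 0.0131445 , -0.00412211,  0.06555532]), 'finger_gap': 85.75241795554533}
scene [[467.9, 0.0, 287.8], [0.0, 467.9, 202.0], [0.0, 0.0, 1.0]] [[0.591, 0.486, -0.643, 1327.548], [0.807, -0.351, 0.476, -561.2], [0.006, -0.8, -0.599, 761.333], [0.0, 0.0, 0.0, 1.0]]
side [[408.5, 0.0, 276.4], [0.0, 408.5, 214.7], [0.0, 0.0, 1.0]] [[-0.948, -0.251, 0.196, 315.462], [-0.318, 0.716, -0.622, 731.415], [0.015, -0.652, -0.758, 942.568], [0.0, 0.0, 0.0, 1.0]]
wrist [[329.1, 0.0, 284.1], [0.0, 329.1, 211.9], [0.0, 0.0, 1.0]] [[0.332, -0.911, -0.246, 262.048], [-0.943, -0.322, -0.084, -543.424], [-0.003, 0.26, -0.966, 373.632], [0.0, 0.0, 0.0, 1.0]]
```

View pics/scene0.png

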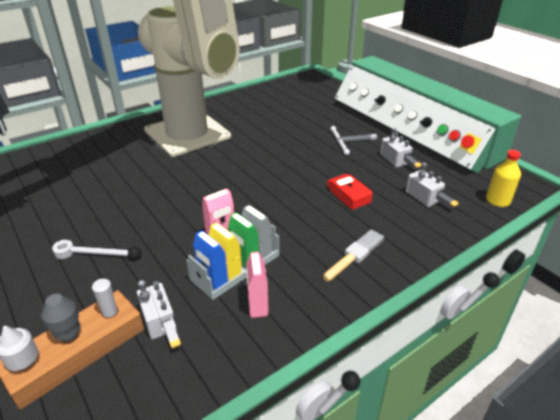

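View pics/side0.png

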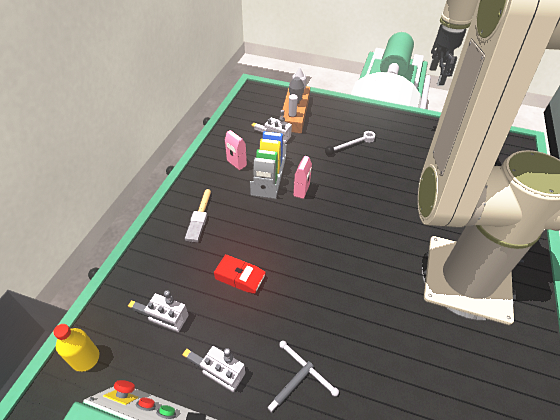

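View pics/wrist0.png

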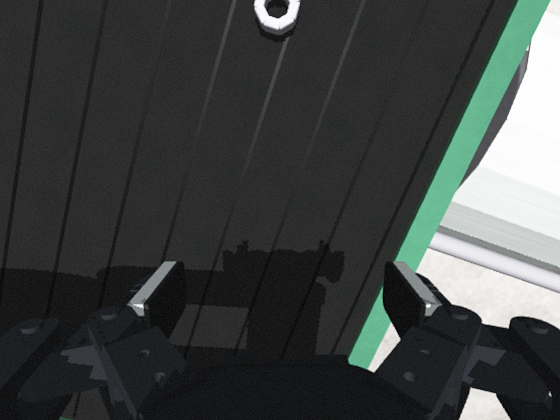

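Red case lies at scene (350,190) and side (240,273). The rack is near scene (235,250), with pink decoys on both sides of it. I'll zoom in on both areas.

```bash
cat > h.py <<'E'
import numpy as np, cv2
from bench import r
def ray(s,u,v):
    K=s["intrinsics"];T=s["extrinsics"]
    d=T[:3,:3]@np.linalg.solve(K,[u,v,1.0]); return T[:3,3],d/np.linalg.norm(d)
def onz(s,u,v,z):
    o,d=ray(s,u,v); return o+d*(z-o[2])/d[2]
def proj(s,p):
    K=s["intrinsics"];T=s["extrinsics"]
    c=T[:3,:3].T@(np.asarray(p,float)-T[:3,3]); q=K@c; return q[:2]/q[2]
def tri(s1,p1,s2,p2):
    o1,d1=ray(s1,*p1);o2,d2=ray(s2,*p2)
    A=np.stack([d1,-d2],1);t=np.linalg.lstsq(A,o2-o1,rcond=None)[0]
    a=o1+d1*t[0];b=o2+d2*t[1];return (a+b)/2,np.linalg.norm(a-b)
def crop(s,name,x,y,w,h,k):
    cv2.imwrite(name,cv2.resize(s["pixels"][y:y+h,x:x+w,::-1],None,fx=k,fy=k,interpolation=cv2.INTER_CUBIC))
E
python3 - <<'E'
from h import *
a=r.snapshot("scene");b=r.snapshot("side")
crop(a,"pics/a1.png",180,180,110,140,4)
crop(b,"pics/b1.png",210,120,110,90,6)
crop(a,"pics/a2.png",310,160,80,60,8)
crop(b,"pics/b2.png",200,245,80,60,8)
E
```

```text
(no output)
```

View pics/a1.png

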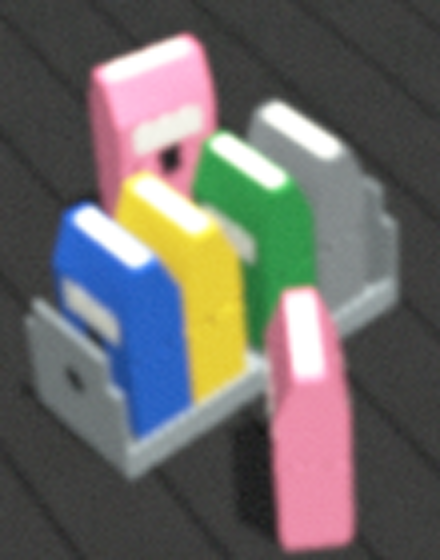

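View pics/b1.png

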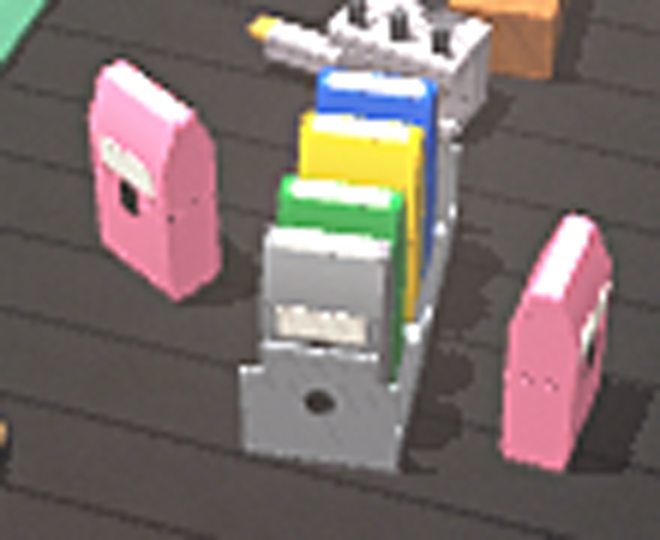

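View pics/a2.png

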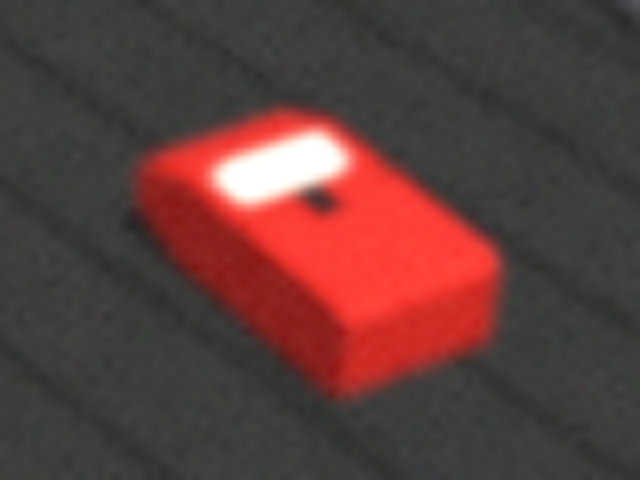

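View pics/b2.png

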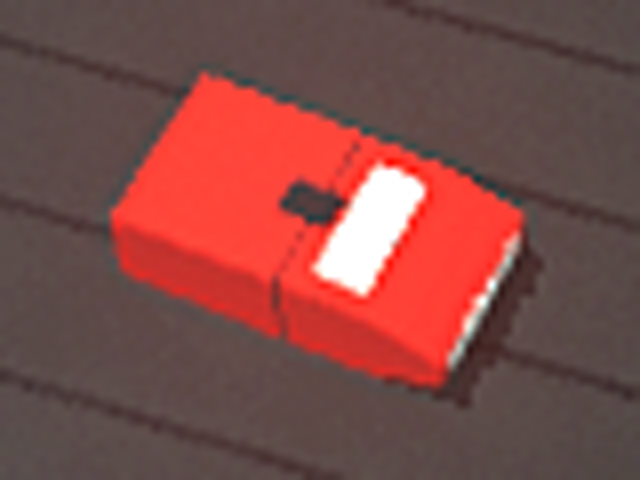

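```bash
python3 - <<'E'
from h import *
b=r.snapshot("side");a=r.snapshot("scene")
B=lambda x,y:(200+x/8,245+y/8)
A=lambda x,y:(310+x/8,160+y/8)
f1=onz(b,*B(205,72),36);f2=onz(b,*B(112,215),36);t=onz(b,*B(485,300),18)
print("side",f1,f2,t,np.linalg.norm(f1-f2)); m=(f1+f2)/2
# label 
print("lab",onz(b,*B(372,228),36))
g1=onz(a,*A(500,260),36);g2=onz(a,*A(345,325),36);print("scene foot",g1,g2,np.linalg.norm(g1-g2), "lab",onz(a,*A(282,168),36))
# rack
B=lambda x,y:(210+x/6,120+y/6)
A=lambda x,y:(180+x/4,180+y/4)
for n,pb,pa in [("blue",(378,84),(115,237)),("yellow",(365,126),(172,203)),("green",(343,190),(250,162)),("grey",(327,246),(300,131)),("pinkA",(565,255),(147,60)),("pinkB",(150,90),(302,335))]:
    print(n,onz(b,*B(*pb),124 if n[0]!='p' else 120).round(1),onz(a,*A(*pa),124 if n[0]!='p' else 120).round(1),tri(b,B(*pb),a,A(*pa)))
# ends of top white strips (width dir)
for n,p,q in [("blue",(328,82),(432,92)),("yellow",(312,118),(424,134)),("green",(290,180),(400,200))]:
    u=onz(b,*B(*p),124);v=onz(b,*B(*q),124);print(n,u.round(1),v.round(1),np.degrees(np.arctan2(*(v-u)[1::-1])))
for n,p,q in [("blue",(78,210),(150,265)),("yellow",(135,175),(210,232)),("green",(213,137),(288,187)),("grey",(263,103),(338,158))]:
    u=onz(a,*A(*p),124);v=onz(a,*A(*q),124);print(n,u.round(1),v.round(1),np.degrees(np.arctan2(*(v-u)[1::-1])))
E
```

```text
side [634.99211198 166.28434959  36.        ] [641.14287099 228.45548315  36.        ] [519.49322957 208.55326969  18.        ] 62.47464834214993
lab [559.45424533 205.37224006  36.        ]
scene foot [646.81745418 222.9066684   36.        ] [643.46518903 156.26793674  36.        ] 66.72299632073926 lab [563.66515959 200.39003277  36.        ]
blue [ 645.5 -256.7  124. ] [ 651.4 -261.8  124. ] (array([ 647.1422632 , -260.36688977,  120.4780297 ]), np.float64(0.9550722091981834))
yellow [ 640.6 -221.5  124. ] [ 645.1 -224.7  124. ] (array([ 641.8711354 , -223.65039234,  121.6081661 ]), np.float64(1.165640465313072))
green [ 634.6 -169.9  124. ] [ 640.  -173.6  124. ] (array([ 636.0916735 , -172.14148644,  121.20188513]), np.float64(1.5692026986224237))
grey [ 628.  -127.4  124. ] [ 633.  -136.9  124. ] (array([ 629.170008  , -133.41890011,  119.31054966]), np.float64(2.241791214703118))
pinkA [ 515.7 -165.   120. ] [ 520.4 -170.   120. ] (array([ 516.48497632, -168.16534417,  116.97166203]), np.float64(0.18315055688797435))
pinkB [ 759.3 -215.9  120. ] [ 763.9 -221.   120. ] (array([ 761.03646313, -219.42081533,  116.89475917]), np.float64(0.20388366202287095))
blue [ 671.  -249.3  124. ] [ 616.4 -259.9  124. ] -168.99201905995733
yellow [ 668.8 -218.3  124. ] [ 609.6 -225.7  124. ] -172.933120949655
green [ 662.6 -168.1  124. ] [ 604.9 -172.3  124. ] -175.8597413914661
blue [ 621.3 -267.2  124. ] [ 680.6 -257.8  124. ] 9.028774231927677
yellow [ 613.4 -229.1  124. ] [ 676.6 -220.4  124. ] 7.879498632418204
green [ 609.6 -178.5  124. ] [ 669.7 -168.3  124. ] 9.627739283247136
grey [ 599.5 -139.9  124. ] [ 664.9 -133.2  124. ] 5.863568707461698
```

```bash
cat >> h.py <<'E'
from scipy.spatial.transform import Rotation as R
def Rt(yaw,tilt): # tool down, tool x at yaw, tilt about tool y (+ = fingers point outward along yaw)
    x=np.array([np.cos(np.radians(yaw)),np.sin(np.radians(yaw)),0]);z=np.array([0,0,-1.]);y=np.cross(z,x)
    return R.from_matrix(np.stack([x,y,z],1))*R.from_euler('y',tilt,degrees=True)
def row(p,Rtgt,grasp=0):
    """row from measured pose to TCP p"""
    s=r.sense();R0=R.from_euler('xyz',s["tcp_rot"],degrees=True)
    d=R0.inv().apply(np.asarray(p,float)-s["tool_pos"]);w=(R0.inv()*Rtgt).as_rotvec()
    print("row",(d/250).round(4).tolist(),(w/np.pi).round(4).tolist(),"mm",np.linalg.norm(d).round(1),"deg",np.degrees(np.linalg.norm(w)).round(1))
E
python3 - <<'E'
from h import *
row([370,-230,231],Rt(0,0))
row([560,203,240],Rt(-6.5,0))
E
```

```text
row [1.0901, -1.04, 0.0007] [-0.0001, 0.0, 0.1078] mm 376.6 deg 19.4
row [2.3824, -2.421, -0.0347] [-0.0001, 0.0, 0.1439] mm 849.2 deg 25.9
```

```bash
python3 -m jog '[[0.95,-0.97,-0.03,0,0,0.144],[0.95,-0.97,-0.03,0,0,0.144],[0.95,-0.97,-0.03,0,0,0.144],[0.95,-0.97,-0.03,0,0,0.144],[0.95,-0.97,-0.03,0,0,0.144],[0.95,-0.97,-0.03,0,0,0.144],[0.95,-0.97,-0.03,0,0,0.144],[0.95,-0.97,-0.03,0,0,0.144]]' 1 60
python3 - <<'E'
from h import *
row([560,203,240],Rt(-6.5,0))
E
```

```text
time: 1.15
tool_pos: [344.7, -254.5, 239.3]
tcp_rot: [-180.0, -0.1, -6.2]
ft_force: [-0.1, -0.6, 0.2]
finger_gap: 85.4
row [0.6579, -1.9126, -0.0003] [-0.0002, -0.0005, 0.0015] mm 505.6 deg 0.3
```

```bash
python3 -m jog '[[0.33,-0.96,0,0,0,0],[0.33,-0.96,0,0,0,0],[0.33,-0.96,0,0,0,0],[0.33,-0.96,0,0,0,0],[0.33,-0.96,0,0,0,0],[0.33,-0.96,0,0,0,0]]'
python3 -m jog '[[0.33,-0.96,0,0,0,0],[0.33,-0.96,0,0,0,0],[0.33,-0.96,0,0,0,0],[0.33,-0.96,0,0,0,0],[0.33,-0.96,0,0,0,0],[0.33,-0.96,0,0,0,0],[0.33,-0.96,0,0,0,0]]'
python3 - <<'E'
from h import *
s=r.snapshot("wrist");cv2.imwrite("pics/w1.png",s["pixels"][:,:,::-1])
m=cv2.inRange(cv2.cvtColor(s["pixels"],cv2.COLOR_RGB2HSV),(0,120,60),(8,255,255))
c=max(cv2.findContours(m,0,2)[0],key=cv2.contourArea);print(cv2.minAreaRect(c),cv2.approxPolyDP(c,4,True)[:,0].tolist())
E
```

```text
time: 1.75
tool_pos: [453.4, -24.7, 238.9]
tcp_rot: [-179.9, -0.0, -6.2]
ft_force: [-0.5, -1.2, 0.2]
finger_gap: 85.3
time: 2.45
tool_pos: [561.4, 200.0, 237.8]
tcp_rot: [179.9, 0.1, -6.4]
ft_force: [0.3, -0.2, 1.3]
finger_gap: 85.8
((280.0, 163.5), (113.0, 62.0), 90.0) [[311, 107], [249, 108], [254, 220], [310, 218]]
```

View pics/w1.png

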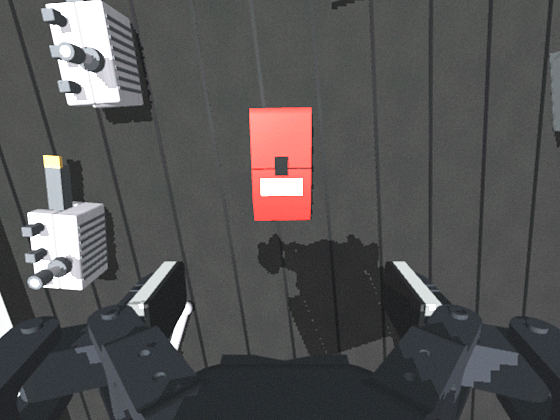

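The wrist view shows the red case nearly square to the tool, foot edge at row 107 and top at row 220. I'll compute its pose now.

```bash
python3 - <<'E'
from h import *
s=r.snapshot("wrist")
f1,f2=onz(s,249,107,35),onz(s,312,107,35); t1,t2=onz(s,253.5,221,22),onz(s,311,219,22)
l=[onz(s,*p,36) for p in [(260,179),(303,178)]]
f=(f1+f2)/2;t=(t1+t2)/2
print(f1,f2,t1,t2,np.linalg.norm(f1-f2),np.linalg.norm(t1-t2),np.linalg.norm((f-t)[:2]))
for d in (f-t,R.from_euler('z',90,degrees=True).apply(f1-f2)):print(np.degrees(np.arctan2(d[1],d[0])))
print("mid",(f+t)/2,"label mid",(l[0]+l[1])/2)
E
```

```text
[646.71082866 225.24208324  35.        ] [639.54796342 162.38571953  35.        ] [524.0902473  238.85128282  22.        ] [519.02424073 173.49759058  22.        ] 63.26317331264955 65.54974837364907 122.198899266965
-5.805451408083435
173.49884170464387
mid [582.34332003 199.99416904  28.5       ] label mid [571.27257086 201.14556511  36.        ]
```

```bash
python3 - <<'E'
from h import *
row([510.4,207.8,102],Rt(-6,40))
E
```

```text
row [-0.206, -0.0144, 0.5468] [0.0013, 0.2223, -0.0029] mm 146.1 deg 40.0
```

```bash
python3 -m jog '[[-0.05,-0.004,0.1,0,0.044,0],[-0.1,-0.008,0.2,0,0.088,0],[-0.14,-0.01,0.3,0,0.132,-0.001],[-0.18,-0.012,0.4,0,0.176,-0.002],[-0.206,-0.0144,0.5,0.001,0.222,-0.003],[-0.206,-0.0144,0.547,0.001,0.222,-0.003],[-0.206,-0.0144,0.547,0.001,0.222,-0.003]]'
python3 - <<'E'
from h import *
s=r.snapshot("wrist");cv2.imwrite("pics/w2.png",s["pixels"][:,:,::-1])
row([587.1,199.7,10],Rt(-6,40))
E
```

```text
time: 3.25
tool_pos: [507.5, 205.2, 98.8]
tcp_rot: [179.6, -39.6, -5.5]
ft_force: [-0.4, -0.1, -0.2]
finger_gap: 85.8
row [0.004, -0.0066, 0.4815] [0.0, 0.0016, 0.0001] mm 120.4 deg 0.3
```

View pics/w2.png

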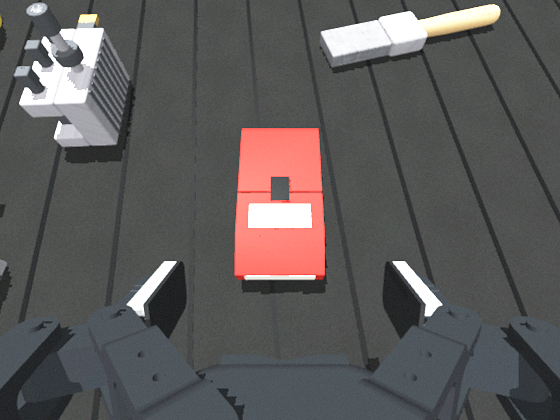

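```bash
python3 -m jog '[[0.002,-0.003,0.1,0,0.001,0],[0.004,-0.006,0.2,0,0.001,0],[0.004,-0.007,0.3,0,0.0016,0],[0.004,-0.007,0.4,0,0.0016,0],[0.004,-0.007,0.44,0,0.0016,0],[0.004,-0.007,0.48,0,0.0016,0],[0.004,-0.007,0.48,0,0.0016,0]]'
python3 - <<'E'
from h import *
s=r.snapshot("wrist");cv2.imwrite("pics/w3.png",s["pixels"][:,:,::-1])
s=r.snapshot("side");crop(s,"pics/b3.png",180,190,140,120,5)
E
```

```text
time: 4.0
tool_pos: [595.7, 190.5, 26.5]
tcp_rot: [-179.1, -38.5, -5.6]
ft_force: [-1.8, 0.1, -0.6]
finger_gap: 85.4
```

View pics/w3.png

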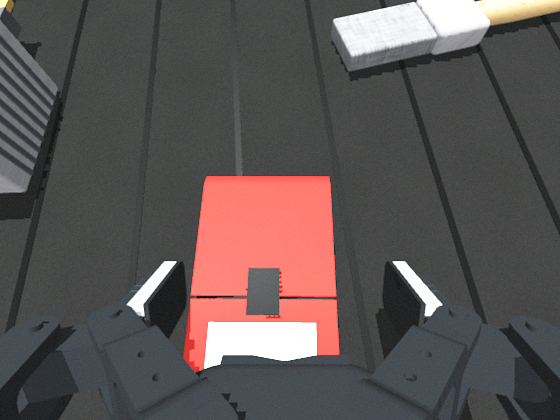

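View pics/b3.png

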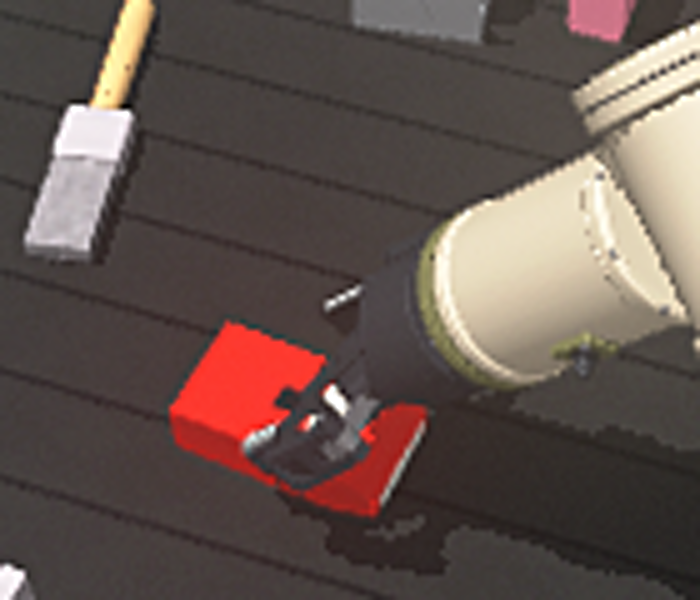

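```bash
python3 - <<'E'
from h import *
s=r.sense();print(s)
row([587.1,199.7,10],Rt(-6,40))
E
```

```text
{'time': 4.1, 'joint_pos': array([ 22.47841568,   1.23821541, 124.79290597, -42.46267417,
        24.42184152, 152.23881878]), 'qd': array([ 0.83595437, -0.69422254,  1.14097684, -0.31667285, -0.2408314 ,
       -0.047981  ]), 'joint_efforts': array([-3.73233324e-01, -4.20086610e+01, -4.16372001e+01, -1.63051374e+00,
       -2.19720662e+00,  1.90756204e-03]), 'tool_pos': array([594.50595071, 191.20266709,  26.4079171 ]), 'tcp_rot': array([-179.18150525,  -38.52514894,   -5.45507586]), 'ft_force': array([-0.17528403,  0.20963988,  0.5364898 ]), 'wrist_torque': array([0.05252529, 0.31301409, 0.00477983]), 'finger_gap': 85.44825467842689}
row [-0.0665, -0.0306, 0.0314] [-0.0065, 0.0082, 0.0023] mm 19.9 deg 1.9
```

J6 is at its limit, so I'll back out and take the grasp with the wrist turned half a turn.

```bash
python3 -m jog '[[0,0,-0.1,0,0,0],[0,0,-0.2,0,0,0],[0,0,-0.3,0,0,0],[0,0,-0.4,0,0,0],[0,0,-0.45,0,0,0],[0,0,-0.45,0,0,0]]'
python3 - <<'E'
from h import *
print(r.sense()["joint_pos"])
row([510,208,200],Rt(-6,0))
E
```

```text
time: 4.7
tool_pos: [523.8, 198.0, 116.3]
tcp_rot: [-179.0, -38.7, -5.3]
ft_force: [0.8, -0.3, 0.4]
finger_gap: 85.5
[ 27.65243241 -20.5643406  132.35021731 -31.73460956  38.29961318
 142.6148013 ]
row [0.1634, -0.0398, -0.2975] [-0.0064, -0.2148, 0.0054] mm 85.4 deg 38.7
```

```bash
python3 -m jog '[[0.04,-0.01,-0.1,0,-0.043,0],[0.08,-0.02,-0.2,0,-0.086,0],[0.12,-0.03,-0.3,0,-0.129,0],[0.16,-0.04,-0.3,0,-0.172,0],[0.16,-0.04,-0.3,-0.006,-0.215,0.005],[0.16,-0.04,-0.3,-0.006,-0.215,0.005]]'
python3 -m jog '[[0,0,0,0,0,-0.045],[0,0,0,0,0,-0.09],[0,0,0,0,0,-0.135],[0,0,0,0,0,-0.18],[0,0,0,0,0,-0.225],[0,0,0,0,0,-0.27],[0,0,0,0,0,-0.315],[0,0,0,0,0,-0.36],[0,0,0,0,0,-0.405],[0,0,0,0,0,-0.45]]'
python3 -m jog '[[0,0,0,0,0,-0.045],[0,0,0,0,0,-0.09],[0,0,0,0,0,-0.135],[0,0,0,0,0,-0.18],[0,0,0,0,0,-0.225],[0,0,0,0,0,-0.27],[0,0,0,0,0,-0.315],[0,0,0,0,0,-0.36],[0,0,0,0,0,-0.405],[0,0,0,0,0,-0.45]]'
python3 -m jog '[[0,0,0,0,0,-0.045],[0,0,0,0,0,-0.09],[0,0,0,0,0,-0.1],[0,0,0,0,0,-0.1]]'
python3 - <<'E'
from h import *
print(r.sense()["joint_pos"],r.sense()["tcp_rot"])
row([510.4,206,102],Rt(174,-40))
E
```

```text
time: 5.3
tool_pos: [510.3, 206.2, 193.3]
tcp_rot: [179.7, 0.8, -6.1]
ft_force: [-0.5, -1.2, -1.4]
finger_gap: 85.3
time: 6.3
tool_pos: [508.1, 207.2, 196.0]
tcp_rot: [-179.9, 0.2, 75.4]
ft_force: [0.2, -0.4, 0.1]
finger_gap: 85.1
time: 7.3
tool_pos: [508.1, 207.2, 195.9]
tcp_rot: [-179.8, -0.1, 156.4]
ft_force: [-0.2, 0.5, -0.7]
finger_gap: 85.2
time: 7.7
tool_pos: [508.1, 207.2, 196.0]
tcp_rot: [-179.8, -0.2, 174.1]
ft_force: [0.1, 0.1, 0.1]
finger_gap: 85.3
[ 1.68863785e+01  8.73595966e-01  9.58897512e+01 -8.04215285e-02
  8.34853078e+01 -6.71952097e+01] [-179.83000062   -0.19826945  174.09059188]
row [-0.0111, -0.0027, 0.376] [-0.0007, -0.2233, 0.0008] mm 94.1 deg 40.2
```

```bash
python3 -m jog '[[0,0,0.08,0,-0.045,0],[0,0,0.16,0,-0.09,0],[-0.005,0,0.24,0,-0.135,0],[-0.01,-0.002,0.32,0,-0.18,0],[-0.011,-0.003,0.376,-0.001,-0.223,0.001],[-0.011,-0.003,0.376,-0.001,-0.223,0.001],[-0.011,-0.003,0.376,-0.001,-0.223,0.001]]'
python3 - <<'E'
from h import *
print(r.sense()["joint_pos"])
row([587.1,199.5,10],Rt(174,-40))
E
```

```text
time: 8.4
tool_pos: [508.0, 205.9, 99.7]
tcp_rot: [180.0, 39.7, 174.1]
ft_force: [-0.3, 0.1, -0.9]
finger_gap: 85.5
[ 31.59140383 -19.29529761 133.87988746 -38.54791387  38.64489607
 -27.53440716]
row [-0.0147, 0.0072, 0.4786] [0.0003, -0.0015, 0.0003] mm 119.7 deg 0.3
```

```bash
python3 -m jog '[[0,0.003,0.1,0,0,0],[-0.005,0.005,0.2,0,0,0],[-0.01,0.007,0.3,0,-0.0015,0],[-0.0147,0.007,0.4,0,-0.0015,0],[-0.0147,0.007,0.45,0,-0.0015,0],[-0.0147,0.007,0.478,0,-0.0015,0],[-0.0147,0.007,0.478,0,-0.0015,0],[-0.0147,0.007,0.478,0,-0.0015,0]]'
python3 - <<'E'
from h import *
print(r.sense()["joint_pos"])
row([587.1,199.5,10],Rt(174,-40))
s=r.snapshot("side");crop(s,"pics/b4.png",180,190,140,120,5)
s=r.snapshot("wrist");cv2.imwrite("pics/w4.png",s["pixels"][:,:,::-1])
E
```

```text
time: 9.2
tool_pos: [590.1, 199.7, 13.7]
tcp_rot: [179.9, 40.2, 173.9]
ft_force: [-0.5, -0.2, 0.3]
finger_gap: 85.3
[ 25.18254253   3.73626642 124.93503726 -52.9350228   24.68442827
 -14.82215856]
row [0.0188, -0.0022, 0.0036] [0.0002, 0.0009, -0.0005] mm 4.8 deg 0.2
```

View pics/b4.png

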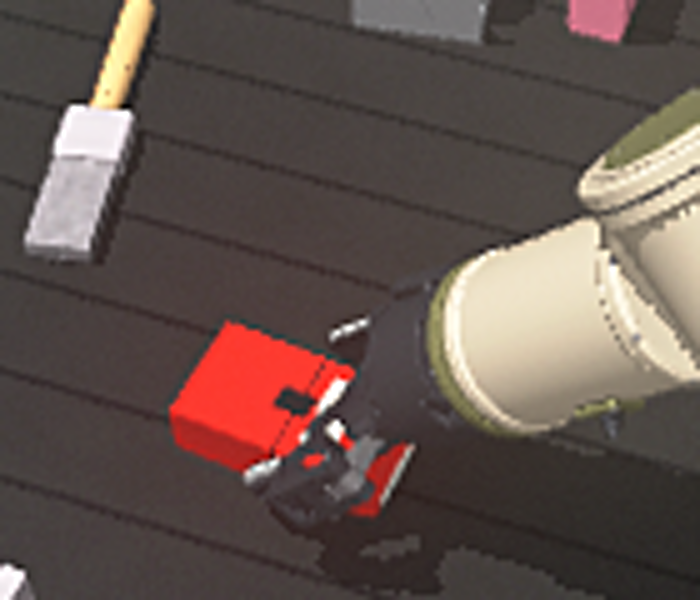

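View pics/w4.png

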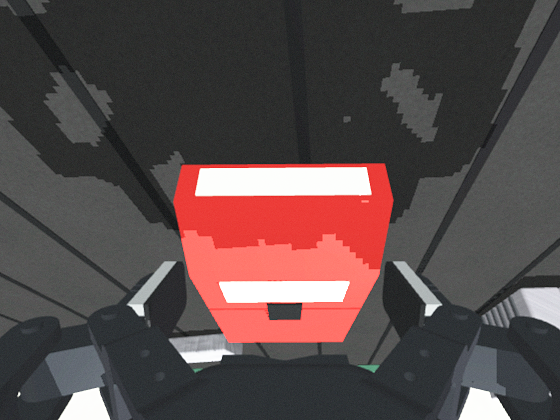

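```bash
python3 -m jog '[[0.01,0,0.02,0,0,0],[0.01,0,0.02,0,0,0],[0.01,0,0.02,0,0,0]]'
python3 -m jog '[[0,0,0,0,0,0],[0,0,0,0,0,0],[0,0,0,0,0,0],[0,0,0,0,0,0],[0,0,0,0,0,0],[0,0,0,0,0,0],[0,0,0,0,0,0],[0,0,0,0,0,0]]' 0 60
python3 - <<'E'
from h import *
s=r.snapshot("side");crop(s,"pics/b5.png",180,190,140,120,5)
E
```

```text
time: 9.6
tool_pos: [590.6, 199.4, 7.1]
tcp_rot: [180.0, 40.1, 174.0]
ft_force: [-0.6, 0.1, -0.1]
finger_gap: 85.4
time: 10.4
tool_pos: [591.1, 199.6, 7.6]
tcp_rot: [179.9, 40.1, 173.9]
ft_force: [-3.5, 0.7, 5.1]
finger_gap: 61.5
```

View pics/b5.png

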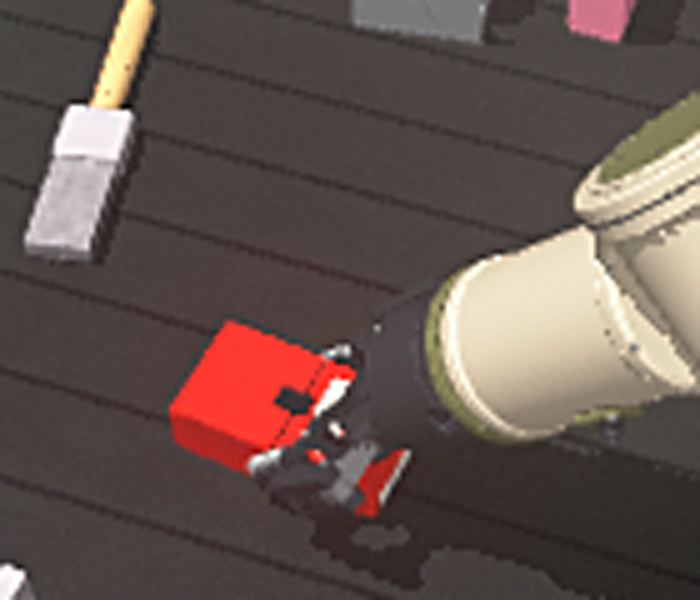

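```bash
python3 - <<'E'
from h import *
row([588,200,67],Rt(174,-40))
row([565,202,150],Rt(174,0))
row([560,200,220],Rt(174,50))
E
```

```text
row [-0.1439, 0.0007, -0.1898] [0.0002, 0.0007, -0.0003] mm 59.6 deg 0.1
row [-0.2873, -0.0006, -0.5032] [0.0003, 0.2229, -0.0002] mm 144.9 deg 40.1
row [-0.4531, -0.0104, -0.7296] [0.0004, 0.5007, -0.0] mm 214.7 deg 90.1
```

```bash
python3 -m jog '[[-0.03,0,-0.04,0,0,0],[-0.08,0,-0.1,0,0,0],[-0.144,0,-0.19,0,0,0],[-0.18,0,-0.27,0,0.045,0],[-0.21,0,-0.35,0,0.09,0],[-0.25,0,-0.43,0,0.135,0],[-0.287,0,-0.503,0,0.18,0],[-0.287,0,-0.503,0,0.2229,0],[-0.287,0,-0.503,0,0.2229,0]]'
python3 - <<'E'
from h import *
print(r.sense()["joint_pos"])
row([540,203,200],Rt(174,50))
s=r.snapshot("side");crop(s,"pics/b6.png",180,170,160,140,5)
E
```

```text
time: 11.35
tool_pos: [566.3, 200.9, 148.6]
tcp_rot: [180.0, -0.3, 173.9]
ft_force: [0.3, -0.7, -4.4]
finger_gap: 61.2
[ 14.56024243  10.84706423  90.27688689   0.14121481  79.17585186
 -69.32601152]
row [0.1069, -0.0029, -0.205] [0.0005, 0.2759, -0.0007] mm 57.8 deg 49.7
```

View pics/b6.png

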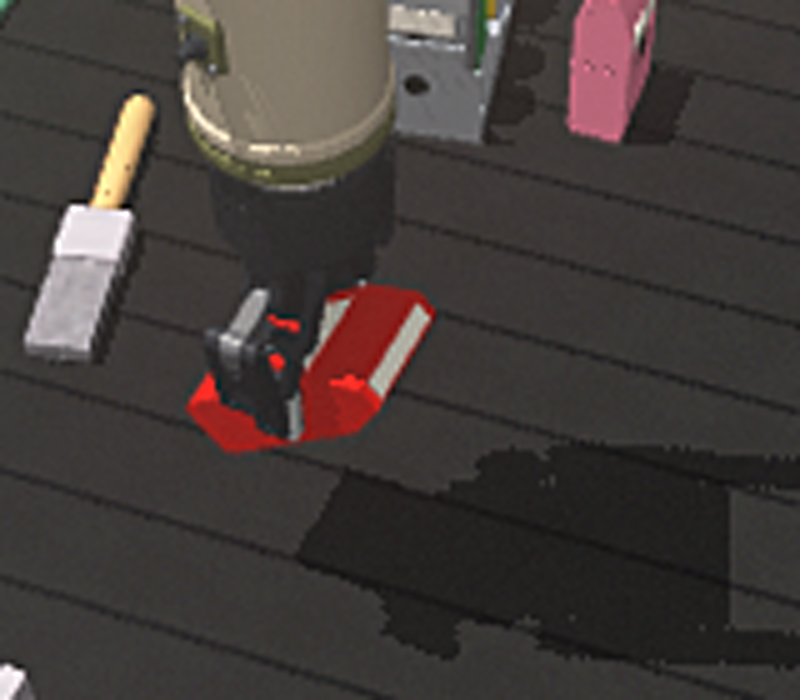

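```bash
python3 -m jog '[[0.02,0,-0.04,0,0.045,0],[0.04,0,-0.08,0,0.09,0],[0.06,0,-0.12,0,0.135,0],[0.08,0,-0.16,0,0.18,0],[0.107,-0.003,-0.205,0,0.225,0],[0.107,-0.003,-0.205,0,0.276,0],[0.107,-0.003,-0.205,0,0.276,0],[0.107,-0.003,-0.205,0,0.276,0]]'
python3 - <<'E'
from h import *
print(r.sense()["joint_pos"])
s=r.snapshot("side");crop(s,"pics/b7.png",180,170,160,140,5)
s=r.snapshot("scene");crop(s,"pics/a7.png",290,70,130,130,4)
E
```

```text
time: 12.2
tool_pos: [537.0, 204.1, 196.3]
tcp_rot: [-179.8, -49.9, 173.8]
ft_force: [-0.5, 0.8, -3.3]
finger_gap: 61.2
[  8.62129066  51.16320897  44.75212623  15.00972423 132.07028967
 -70.13450084]
```

View pics/b7.png

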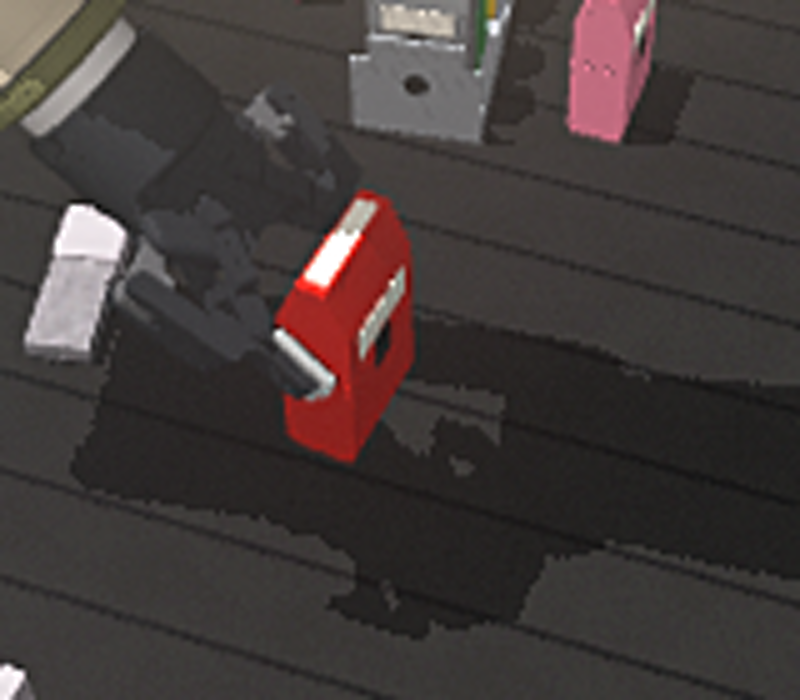

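View pics/a7.png

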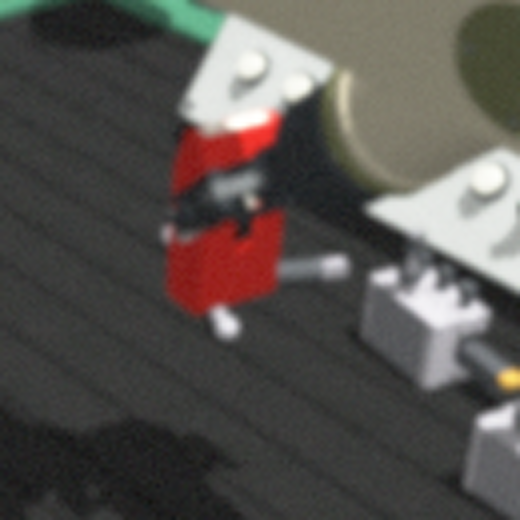

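```bash
python3 - <<'E'
from h import *
b=r.snapshot("side")
print("key",[onz(b,*p,10).round(0) for p in [(282,345),(336,393),(310,370),(272,407)]])
# red case silhouette bottom corner in b7 crop: (350,462),(290,440)
print([onz(b,180+x/5,170+y/5,140).round(0) for x,y in [(350,462),(287,438),(410,365)]])
row([536,204,81],Rt(174,50))
row([536,204,61],Rt(174,50))
row([536,204,31],Rt(174,50))
E
```

```text
key [array([415., 348.,  10.]), array([269., 413.,  10.]), array([337., 383.,  10.]), array([393., 485.,  10.])]
[array([535., 234., 140.]), array([568., 232., 140.]), array([528., 172., 140.])]
row [-0.3663, -0.005, 0.3292] [0.0003, 0.0042, 0.0005] mm 123.1 deg 0.8
row [-0.4269, -0.0052, 0.3815] [0.0003, 0.0042, 0.0005] mm 143.1 deg 0.8
row [-0.5178, -0.0054, 0.4598] [0.0003, 0.0042, 0.0005] mm 173.1 deg 0.8
```

```bash
python3 -m jog '[[-0.06,0,0.055,0,0,0],[-0.12,0,0.11,0,0,0],[-0.18,0,0.165,0,0.002,0],[-0.24,0,0.22,0,0.003,0],[-0.3,0,0.27,0,0.004,0],[-0.35,-0.002,0.31,0,0.004,0],[-0.366,-0.005,0.329,0,0.004,0],[-0.366,-0.005,0.329,0,0.004,0]]'
python3 - <<'E'
from h import *
s=r.snapshot("side");crop(s,"pics/b8.png",180,170,160,140,5)
m=cv2.inRange(cv2.cvtColor(s["pixels"],cv2.COLOR_RGB2HSV),(0,120,60),(8,255,255));m[:200]=0
c=max(cv2.findContours(m,0,2)[0],key=cv2.contourArea);print(cv2.boundingRect(c));v=c[c[:,0,1].argmax(),0]
print(v,r.sense()["joint_pos"])
E
```

```text
time: 13.15
tool_pos: [533.9, 203.0, 76.5]
tcp_rot: [180.0, -50.6, 174.0]
ft_force: [-0.3, 1.1, -3.4]
finger_gap: 61.8
(239, 240, 26, 49)
[251 288] [  8.5040249   57.95063687  47.18617614  13.47087533 123.65894559
 -73.10337476]
```

View pics/b8.png

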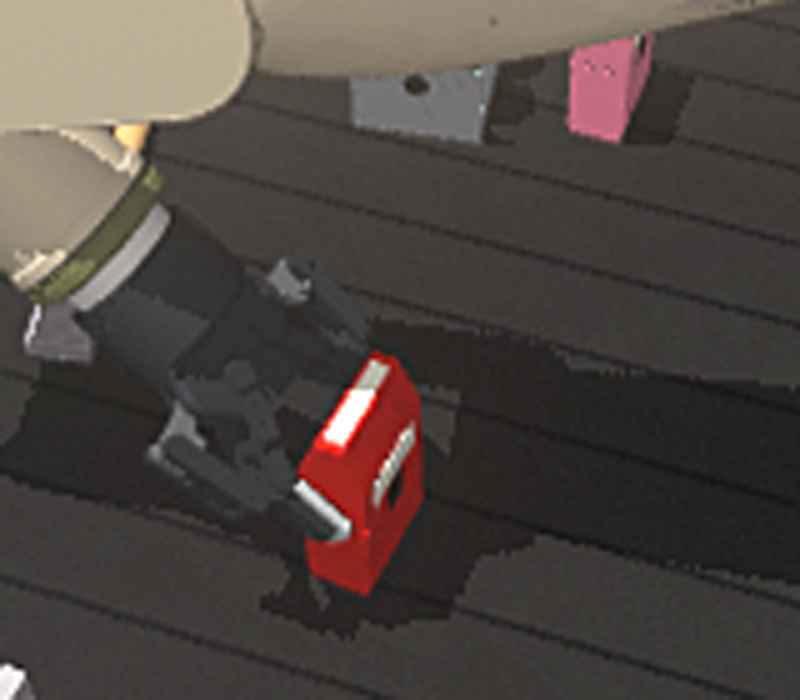

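```bash
python3 - <<'E'
from h import *
s=r.snapshot("side")
for z in (0,10,15,20,25,30,40): print(z,(onz(s,180+368/5,170+595/5,z)-onz(s,250,170+462/5,z+119.8)).round(1))
print(onz(s,180+368/5,170+595/5,20))
E
```

```text
0 [  -6.2    1.  -119.8]
10 [  -5.8    0.2 -119.8]
15 [  -5.6   -0.2 -119.8]
20 [  -5.4   -0.6 -119.8]
25 [  -5.2   -1.  -119.8]
30 [  -5.    -1.4 -119.8]
40 [  -4.5   -2.2 -119.8]
[529.51702693 233.72892577  20.        ]
```

```bash
python3 -m jog '[[-0.018,0,0.016,0,0,0],[-0.036,0,0.032,0,0,0],[-0.036,0,0.032,0,0,0]]'; python3 -m jog '[[-0.012,0,0.01,0,0,0],[-0.012,0,0.01,0,0,0]]'
```

```text
time: 13.55
tool_pos: [533.8, 203.3, 65.1]
tcp_rot: [180.0, -50.5, 174.0]
ft_force: [1.2, 0.3, -3.6]
finger_gap: 61.0
time: 13.75
tool_pos: [533.9, 203.3, 61.5]
tcp_rot: [179.9, -50.5, 174.0]
ft_force: [-1.2, -0.0, -3.6]
finger_gap: 61.3
```

```bash
python3 -m jog '[[-0.006,0,0.005,0,0,0],[-0.012,0,0.01,0,0,0]]'; python3 -m jog '[[-0.006,0,0.005,0,0,0],[-0.006,0,0.005,0,0,0]]';python3 -m jog '[[-0.006,0,0.005,0,0,0],[-0.006,0,0.005,0,0,0]]'
```

```text
time: 13.95
tool_pos: [534.2, 203.4, 58.2]
tcp_rot: [179.9, -50.4, 174.0]
ft_force: [-0.1, -0.3, -3.5]
finger_gap: 61.4
time: 14.15
tool_pos: [533.9, 203.3, 55.8]
tcp_rot: [179.9, -50.4, 174.0]
ft_force: [-0.2, 0.0, -4.9]
finger_gap: 61.9
time: 14.35
tool_pos: [534.0, 203.3, 53.9]
tcp_rot: [179.9, -50.4, 174.0]
ft_force: [-0.0, -0.0, -3.9]
finger_gap: 61.6
```

```bash
python3 -m jog '[[-0.006,0,0.005,0,0,0],[-0.006,0,0.005,0,0,0]]'; python3 -m jog '[[-0.006,0,0.005,0,0,0],[-0.006,0,0.005,0,0,0]]'; python3 - <<'E'
from h import *
s=r.snapshot("side");crop(s,"pics/b9.png",200,210,110,95,7)
E
```

```text
time: 14.55
tool_pos: [534.1, 203.4, 52.2]
tcp_rot: [179.9, -50.4, 174.0]
ft_force: [0.1, 0.0, -3.9]
finger_gap: 61.1
time: 14.75
tool_pos: [534.2, 203.4, 52.0]
tcp_rot: [179.9, -50.4, 174.1]
ft_force: [-1.5, -0.3, 5.3]
finger_gap: 61.3
```

View pics/b9.png

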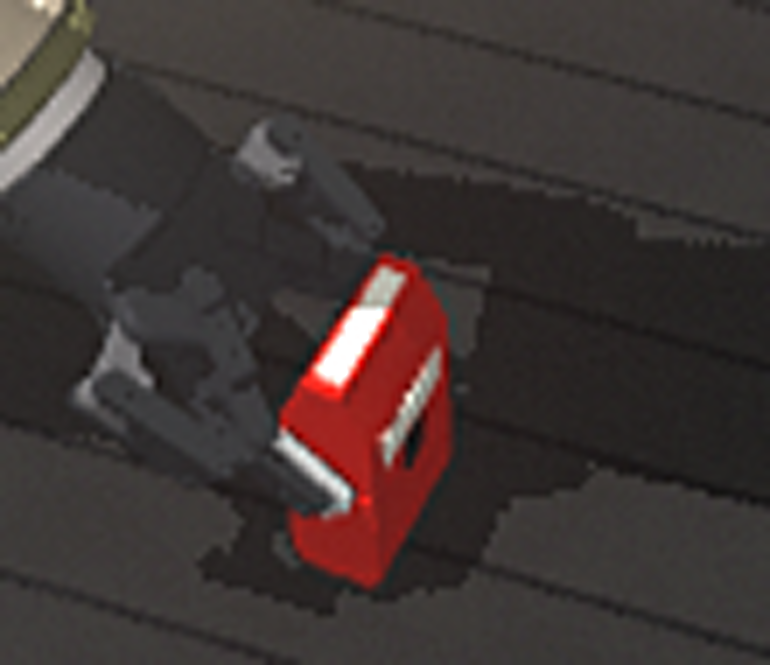

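```bash
python3 -m jog '[[0,0,0,0,0,0],[0,0,0,0,0,0],[0,0,0,0,0,0],[0,0,0,0,0,0],[0,0,0,0,0,0],[0,0,0,0,0,0]]' 1
python3 -m jog '[[0,0,-0.05,0,0,0],[0,0,-0.15,0,0,0],[0,0,-0.25,0,0,0],[0,0,-0.35,0,0,0],[0,0,-0.45,0,0,0],[0,0,-0.5,0,0,0],[0,0,-0.5,0,0,0]]'
python3 - <<'E'
from h import *
s=r.snapshot("side");crop(s,"pics/b10.png",200,210,110,95,7)
s=r.snapshot("scene");crop(s,"pics/a10.png",290,110,110,95,7)
print(r.sense()["joint_pos"])
E
```

```text
time: 15.4
tool_pos: [534.0, 203.3, 50.2]
tcp_rot: [179.9, -50.4, 174.0]
ft_force: [1.1, -0.2, 0.4]
finger_gap: 85.2
time: 16.1
tool_pos: [626.9, 192.2, 123.7]
tcp_rot: [-179.8, -51.3, 173.7]
ft_force: [-1.0, 0.4, -2.5]
finger_gap: 85.4
[  7.01071129  82.51529167   1.81962242  17.3571105  144.20683896
 -67.41955096]
```

View pics/b10.png

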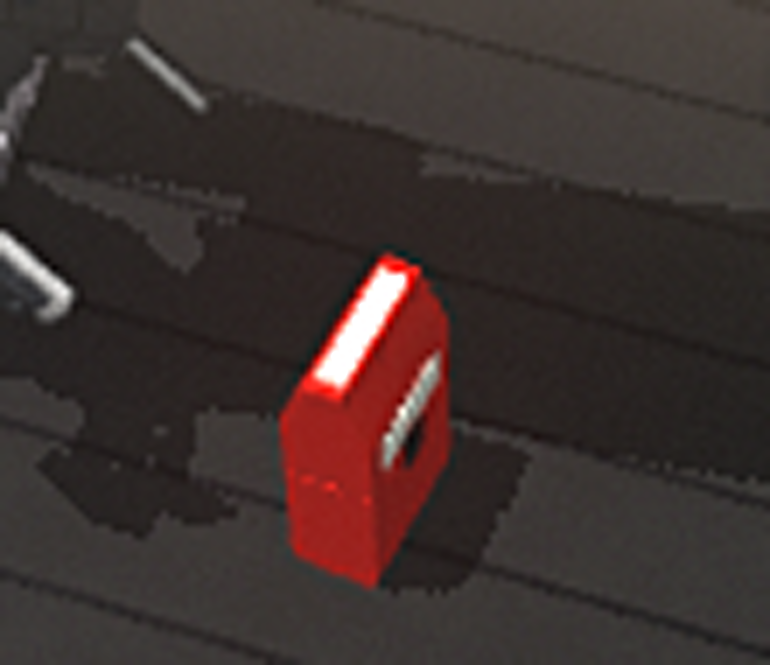

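View pics/a10.png

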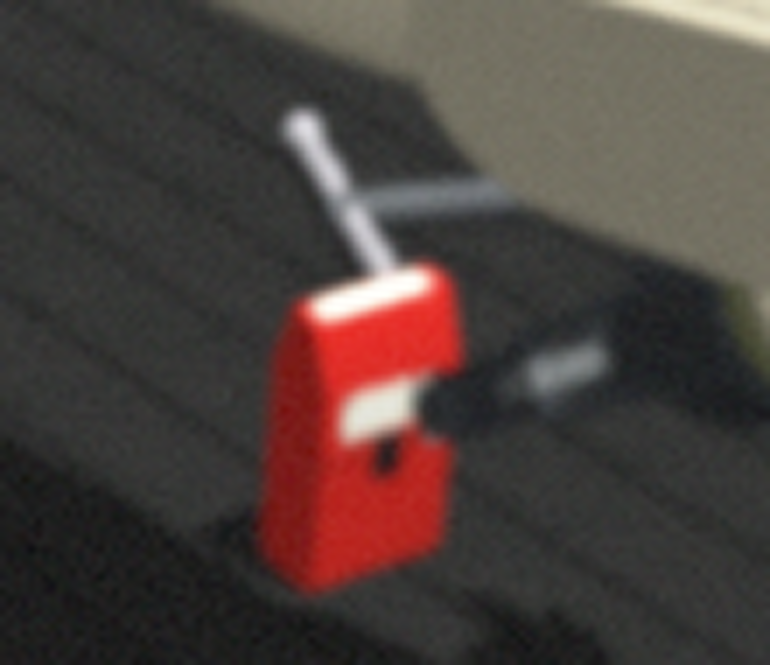

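```bash
python3 - <<'E'
from h import *
row([615,194,180],Rt(174,50))
row([600,196,250],Rt(174,0))
E
```

```text
row [0.1986, -0.0025, -0.0882] [0.0002, -0.003, 0.0] mm 54.3 deg 0.5
row [0.4532, -0.0008, -0.2195] [0.0002, -0.2808, -0.0001] mm 125.9 deg 50.5
```

```bash
python3 -m jog '[[0.1,0,-0.045,0,0,0],[0.2,0,-0.09,0,-0.02,0],[0.28,0,-0.13,0,-0.06,0],[0.36,0,-0.17,0,-0.1,0],[0.453,0,-0.22,0,-0.145,0],[0.453,0,-0.22,0,-0.19,0],[0.453,0,-0.22,0,-0.235,0],[0.453,0,-0.22,0,-0.281,0],[0.453,0,-0.22,0,-0.281,0]]'
python3 - <<'E'
from h import *
print(r.sense()["joint_pos"])
s=r.snapshot("wrist");cv2.imwrite("pics/w11.png",s["pixels"][:,:,::-1])
row([550,202,250],Rt(174,0))
E
```

```text
time: 17.1
tool_pos: [598.1, 197.1, 255.7]
tcp_rot: [179.8, 0.7, 174.1]
ft_force: [0.3, 0.2, 0.1]
finger_gap: 85.5
[ 1.36220859e+01  1.08815687e+01  7.89608235e+01 -8.59413760e-02
  8.94606487e+01 -7.05265579e+01]
row [0.1973, -0.0007, 0.0221] [0.0009, 0.0032, 0.0007] mm 49.6 deg 0.6
```

View pics/w11.png

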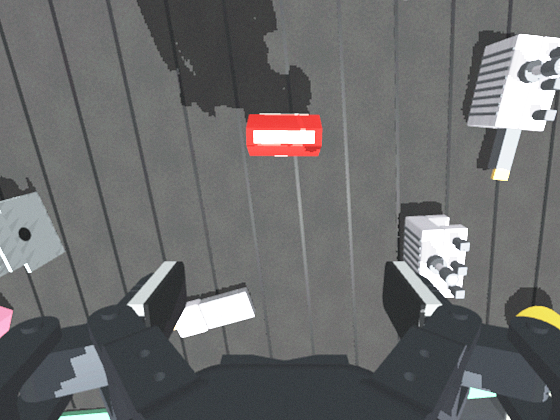

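```bash
python3 - <<'E'
from h import *
s=r.snapshot("wrist")
m=cv2.inRange(s["pixels"][100:175,230:340],(200,200,200),(255,255,255))
c=max(cv2.findContours(m,0,2)[0],key=cv2.contourArea);print(cv2.minAreaRect(c),cv2.boundingRect(c))
(cx,cy),(w,h),a=cv2.minAreaRect(c)
print("top",onz(s,230+cx,100+cy,120),onz(s,253,100+cy,120),onz(s,315,100+cy,120))
print("mid-height edges",onz(s,247,135,94),onz(s,322,135,94))
print("holder",onz(s,435,250,60))
row([549.5,202,61],Rt(174,0))
E
```

```text
((53.5, 35.5), (13.0, 61.0), 90.0) (23, 29, 62, 14)
top [545.40102562 203.2084364  120.        ] [542.81676263 178.16709421 120.        ] [548.07167202 229.08682838 120.        ]
mid-height edges [542.71826299 170.42991319  94.        ] [549.66508302 237.74736166  94.        ]
holder [688.01020038 356.96308579  60.        ]
row [0.2088, -0.0026, 0.7781] [0.0008, 0.0022, 0.0004] mm 201.4 deg 0.4
```

```bash
python3 -m jog '[[0.08,-0.003,0.1,0,0.001,0],[0.16,-0.005,0.2,0,0.002,0],[0.21,-0.005,0.3,0,0.002,0],[0.215,-0.005,0.4,0,0.002,0],[0.215,-0.005,0.4,0,0.002,0]]'
python3 - <<'E'
from h import *
s=r.snapshot("wrist");cv2.imwrite("pics/w12.png",s["pixels"][:,:,::-1])
row([547,202.7,63],Rt(174,0))
m=cv2.inRange(s["pixels"],(200,200,200),(255,255,255));m[:, :200]=0;m[:,370:]=0
c=max(cv2.findContours(m,0,2)[0],key=cv2.contourArea);(cx,cy),_,_=print(cv2.boundingRect(c)) or cv2.minAreaRect(c)
print("top",onz(s,cx,cy,120))
E
```

```text
time: 17.7
tool_pos: [546.2, 200.1, 148.9]
tcp_rot: [-179.9, -0.6, 174.0]
ft_force: [-0.5, -0.2, -0.3]
finger_gap: 85.4
row [0.0, 0.0094, 0.3527] [-0.0001, -0.0024, -0.0003] mm 88.2 deg 0.4
(242, 233, 103, 22)
top [546.09720825 205.64551402 120.        ]
```

View pics/w12.png

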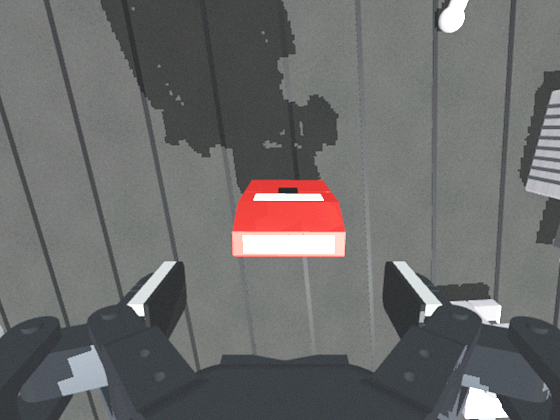

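```bash
python3 -m jog '[[0,0.014,0.06,0,-0.002,0],[0,0.014,0.12,0,-0.002,0],[0,0.014,0.18,0,-0.002,0],[0,0.014,0.24,0,-0.002,0],[0,0.014,0.3,0,-0.002,0],[0,0.014,0.345,0,-0.002,0],[0,0.014,0.345,0,-0.002,0],[0,0.014,0.345,0,-0.002,0]]'
python3 - <<'E'
from h import *
s=r.snapshot("wrist");cv2.imwrite("pics/w13.png",s["pixels"][:,:,::-1])
s=r.snapshot("side");crop(s,"pics/b13.png",190,170,130,120,5)
E
```

```text
time: 18.55
tool_pos: [546.9, 204.2, 65.7]
tcp_rot: [180.0, 0.1, 174.0]
ft_force: [1.2, 1.3, -0.2]
finger_gap: 85.4
```

View pics/w13.png

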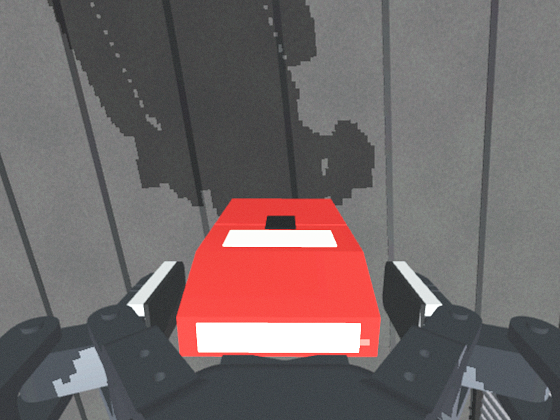

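View pics/b13.png

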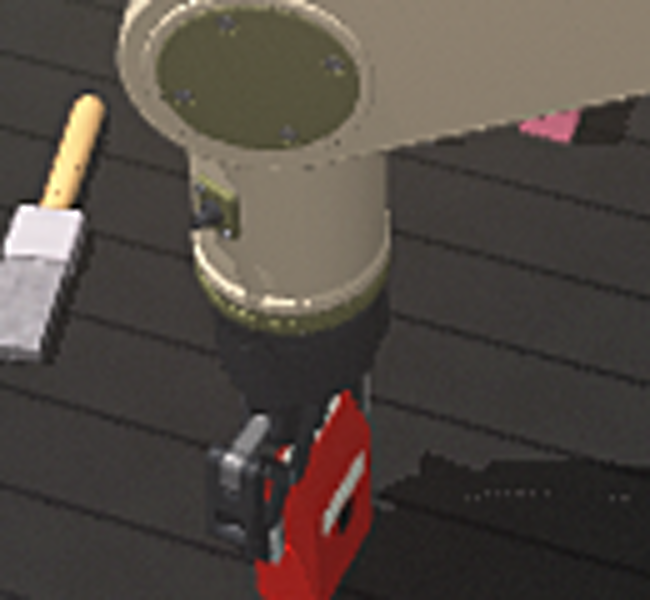

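```bash
python3 -m jog '[[0,-0.006,0,0,0,0],[0,-0.006,0,0,0,0],[0,-0.006,0,0,0,0],[0,-0.006,0,0,0,0],[0,-0.006,0,0,0,0],[0,-0.006,0,0,0,0],[0,-0.006,0,0,0,0],[0,-0.006,0,0,0,0]]' 0 80
python3 -m jog '[[0,0,-0.1,0,0,0],[0,0,-0.2,0,0,0],[0,0,-0.35,0,0,0],[0,0,-0.5,0,0,0],[0,0,-0.65,0,0,0],[0,0,-0.8,0,0,0],[0,0,-0.8,0,0,0]]'
python3 - <<'E'
from h import *
s=r.snapshot("wrist");cv2.imwrite("pics/w14.png",s["pixels"][:,:,::-1])
print(r.sense()["joint_pos"])
E
```

```text
time: 19.45
tool_pos: [547.8, 202.7, 67.0]
tcp_rot: [179.9, 0.3, 174.0]
ft_force: [0.4, -2.7, 6.1]
finger_gap: 61.1
time: 20.15
tool_pos: [548.7, 203.4, 272.3]
tcp_rot: [179.7, 0.7, 174.0]
ft_force: [1.9, 1.0, -3.0]
finger_gap: 61.3
[ 1.53233797e+01  3.81479241e+00  8.52785651e+01 -4.46277240e-03
  9.04271078e+01 -6.86647405e+01]
```

View pics/w14.png

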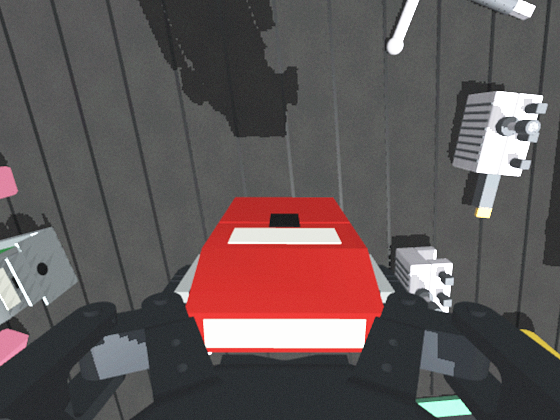

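```bash
python3 - <<'E'
from h import *
row([600,-50,290],Rt(136,0))
row([652,-310,300],Rt(98,0))
E
```

```text
row [-0.3147, -0.9848, -0.0854] [0.0017, 0.0021, 0.211] mm 259.3 deg 38.0
row [-0.6308, -1.9972, -0.126] [0.0025, 0.0015, 0.4222] mm 524.6 deg 76.0
```

```bash
python3 -m jog '[[-0.05,-0.16,-0.085,0,0,0.03],[-0.1,-0.32,-0.085,0,0,0.06],[-0.15,-0.48,-0.085,0,0,0.1],[-0.2,-0.64,-0.085,0,0,0.14],[-0.25,-0.8,-0.085,0.001,0.001,0.18],[-0.315,-0.985,-0.085,0.002,0.002,0.211],[-0.315,-0.985,-0.085,0.002,0.002,0.211]]'
python3 - <<'E'
from h import *
row([652,-310,300],Rt(98,0))
E
```

```text
time: 20.9
tool_pos: [598.0, -56.3, 283.2]
tcp_rot: [-179.4, -0.3, 135.5]
ft_force: [-1.4, 0.2, -3.3]
finger_gap: 61.6
row [-0.8651, -0.5729, -0.0652] [-0.0036, -0.0003, 0.2083] mm 259.9 deg 37.5
```

```bash
python3 -m jog '[[-0.14,-0.095,-0.065,0,0,0.035],[-0.28,-0.19,-0.065,0,0,0.07],[-0.42,-0.28,-0.065,-0.002,0,0.105],[-0.56,-0.37,-0.065,-0.003,0,0.14],[-0.7,-0.46,-0.065,-0.0036,0,0.175],[-0.865,-0.573,-0.065,-0.0036,0,0.208],[-0.865,-0.573,-0.065,-0.0036,0,0.208],[-0.865,-0.573,-0.065,-0.0036,0,0.208]]'
python3 - <<'E'
from h import *
s=r.snapshot("wrist");cv2.imwrite("pics/w15.png",s["pixels"][:,:,::-1])
crop(s,"pics/w15c.png",170,30,260,200,3)
print(r.sense()["joint_pos"])
E
```

```text
time: 21.7
tool_pos: [653.9, -304.4, 298.8]
tcp_rot: [-180.0, -0.4, 98.5]
ft_force: [-0.1, 0.6, -2.9]
finger_gap: 61.8
[-29.08935168  26.27983399  55.73247342   0.29394488  98.11861427
 -37.62789601]
```

View pics/w15.png

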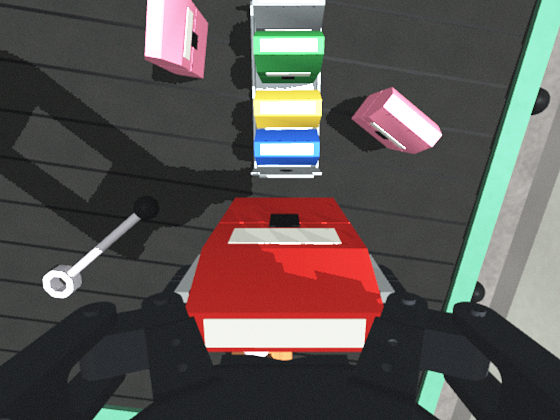

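View pics/w15c.png

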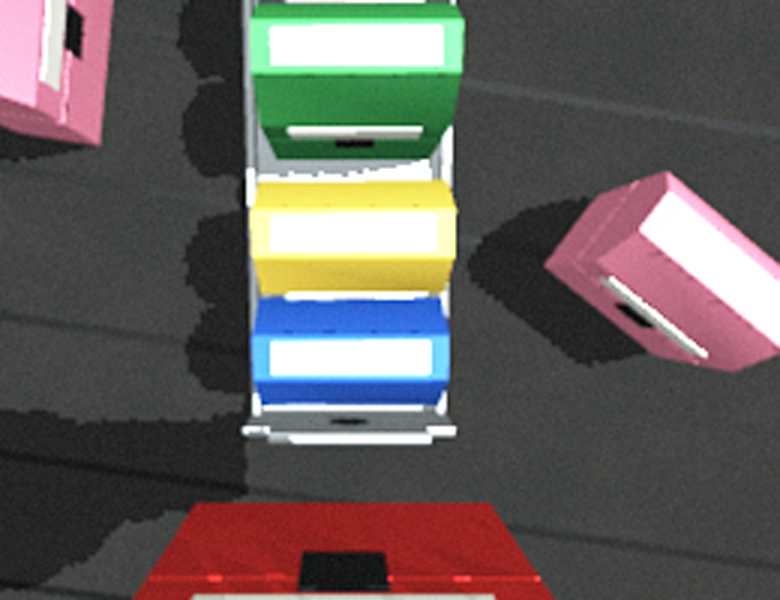

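```bash
python3 - <<'E'
from h import *
s=r.snapshot("wrist");q=r.sense();tp=q["tool_pos"];print(tp,q["tcp_rot"])
C=lambda x,y:(170+x/3,30+y/3)
P={n:onz(s,*C(*p),124) for n,p in dict(green=(356.5,45),yellow=(354,233),blue=(348,359)).items()}
for n in P: print(n,P[n].round(1))
d=P["green"]-P["blue"];print("yaw row",np.degrees(np.arctan2(d[1],d[0])),np.linalg.norm(P["green"]-P["yellow"]))
for n,l,rr in [("green",(252,40),(462,40)),("yellow",(252,233),(456,233)),("blue",(256,358),(448,358))]:
    u,v=onz(s,*C(*l),124),onz(s,*C(*rr),124);print(n,np.linalg.norm(u-v).round(1),np.degrees(np.arctan2(*(v-u)[1::-1])).round(1))
print("cheek",onz(s,*C(243,430),80).round(1),onz(s,*C(456,430),80).round(1))
ft=tp[2]-67
print("red top c",onz(s,284.5,333,ft+120).round(1),"foot edge",onz(s,235,199,ft+3).round(1),onz(s,335,199,ft+3).round(1))
Rm=R.from_euler('xyz',q["tcp_rot"],degrees=True)
for p in (onz(s,284.5,333,ft+120),onz(s,285,198.5,ft+6)): print("in tool",Rm.inv().apply(p-tp).round(1))
u=np.array([np.cos(np.radians(98)),np.sin(np.radians(98)),0])
E
```

```text
[ 654.57607561 -302.60016015  301.53742321] [179.84626042  -0.24802211  98.63682374]
green [ 639.4 -169.7  124. ]
yellow [ 646.7 -222.3  124. ]
blue [ 650.7 -260.5  124. ]
yaw row 97.08573277198015 53.0523399650526
green 62.0 8.6
yellow 63.1 8.6
blue 61.2 8.6
cheek [ 616.9 -294.8   80. ] [ 694.8 -283.1   80. ]
red top c [ 654.8 -300.4  354.5] foot edge [ 621.1 -288.5  237.5] [ 684.5 -278.9  237.5]
in tool [  2.4   0.7 -53. ]
in tool [19.7  0.9 61.1]
```

```bash
python3 - <<'E'
from h import *
row([642.5,-198.5,215],Rt(98.5,0))
E
```

```text
row [0.4174, 0.0138, 0.348] [0.0009, -0.0014, 0.0008] mm 135.9 deg 0.3
```

```bash
python3 -m jog '[[0.1,0.004,0,0,0,0],[0.2,0.008,0,0,0,0],[0.3,0.01,0.05,0,0,0],[0.4,0.014,0.12,0,-0.0014,0],[0.417,0.014,0.2,0.001,-0.0014,0.001],[0.417,0.014,0.28,0.001,-0.0014,0.001],[0.417,0.014,0.348,0.001,-0.0014,0.001],[0.417,0.014,0.348,0.001,-0.0014,0.001]]'
python3 - <<'E'
from h import *
s=r.snapshot("wrist");cv2.imwrite("pics/w16.png",s["pixels"][:,:,::-1])
s=r.snapshot("side");crop(s,"pics/b16.png",210,70,130,130,5)
s=r.snapshot("scene");crop(s,"pics/a16.png",180,130,110,160,4)
E
```

```text
time: 22.6
tool_pos: [641.5, -198.1, 213.4]
tcp_rot: [-179.8, -0.0, 98.5]
ft_force: [-0.5, -0.1, -3.8]
finger_gap: 61.0
```

View pics/w16.png

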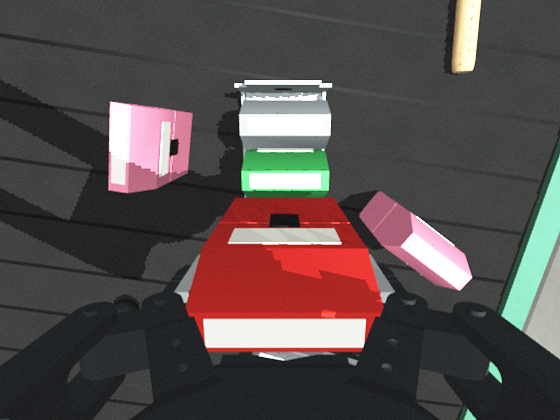

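View pics/b16.png

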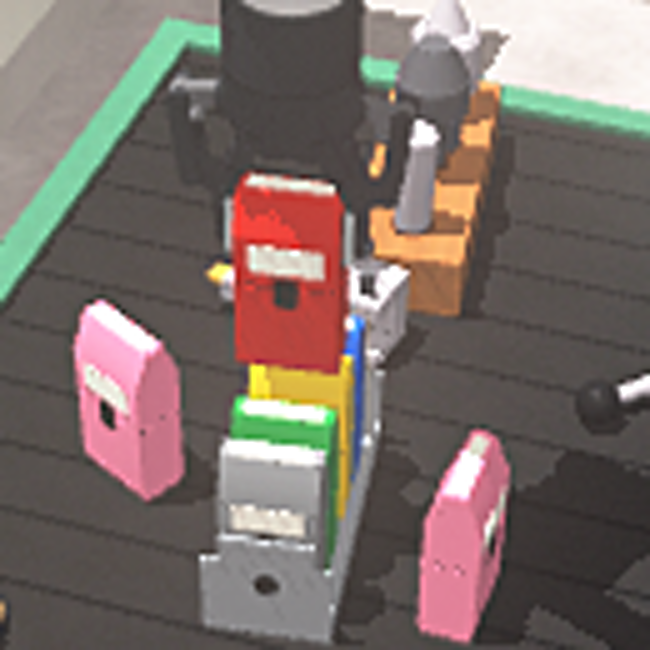

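View pics/a16.png

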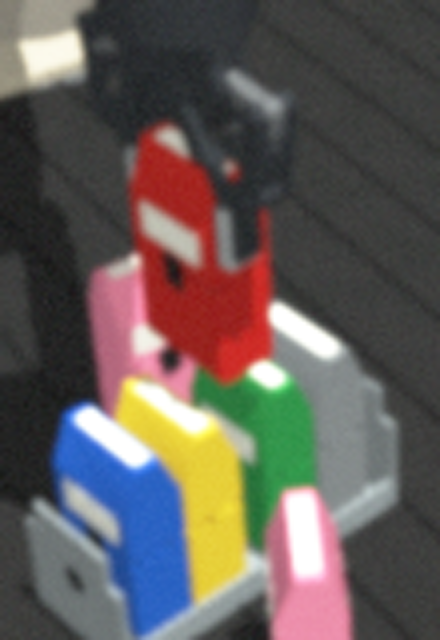

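```bash
python3 - <<'E'
from h import *
s=r.snapshot("wrist");q=r.sense();tp=q["tool_pos"];Rm=R.from_euler('xyz',q["tcp_rot"],degrees=True)
g=onz(s,286,181,124);print("green",g,"in tool",Rm.inv().apply(g-tp).round(1))
for n,u,v in [("grL",241,186),("grR",331,186)]:print(n,Rm.inv().apply(onz(s,u,v,124)-tp).round(1))
ft=tp[2]-67
for p in (onz(s,284.5,333,ft+120),onz(s,285,198.5,ft+6)): print("red in tool",Rm.inv().apply(p-tp).round(1))
b=r.snapshot("side");a=r.snapshot("scene")
B=lambda x,y:(210+x/5,70+y/5)
A=lambda x,y:(180+x/4,130+y/4)
# red top strip, red foot edges
print("side redtop",onz(b,*B(290,185),ft+120).round(1),"green",onz(b,*B(284,412),124).round(1),"foot front edge",onz(b,*B(290,366),ft+3).round(1))
print("scene redfoot corner +y+x",onz(a,*A(270,358),ft+3).round(1),"corner -y+x",onz(a,*A(228,382),ft+3).round(1),"green strip",onz(a,*A(250,362),124).round(1),"yellow",onz(a,*A(172,403),124).round(1))
E
```

```text
green [ 642.40121368 -174.53246733  124.        ] in tool [25.9  1.9 94.6]
grL [ 22.3 -31.   94.5]
grR [22.2 34.8 94.7]
red in tool [  2.8   0.8 -53. ]
red in tool [20.4  1.1 60.9]
side redtop [ 637.9 -187.2  271.7] green [ 634.5 -166.3  124. ] foot front edge [ 633.1 -173.3  154.7]
scene redfoot corner +y+x [ 676.3 -182.1  154.7] corner -y+x [ 680.2 -209.7  154.7] green strip [ 640.  -173.6  124. ] yellow [ 645.1 -224.7  124. ]
```

```bash
python3 -m jog '[[-0.006,0,0.03,0,0,0],[-0.006,0,0.06,0,0,0],[-0.006,0,0.068,0,0,0],[-0.006,0,0.068,0,0,0]]'
python3 - <<'E'
from h import *
s=r.snapshot("wrist");crop(s,"pics/w17.png",200,60,180,150,4)
s=r.snapshot("side");crop(s,"pics/b17.png",240,120,60,60,10)
s=r.snapshot("scene");crop(s,"pics/a17.png",190,190,80,70,9)
E
```

```text
time: 23.3
tool_pos: [642.9, -201.2, 198.6]
tcp_rot: [-180.0, 0.1, 98.4]
ft_force: [-0.6, -0.1, -3.8]
finger_gap: 61.1
```

View pics/w17.png

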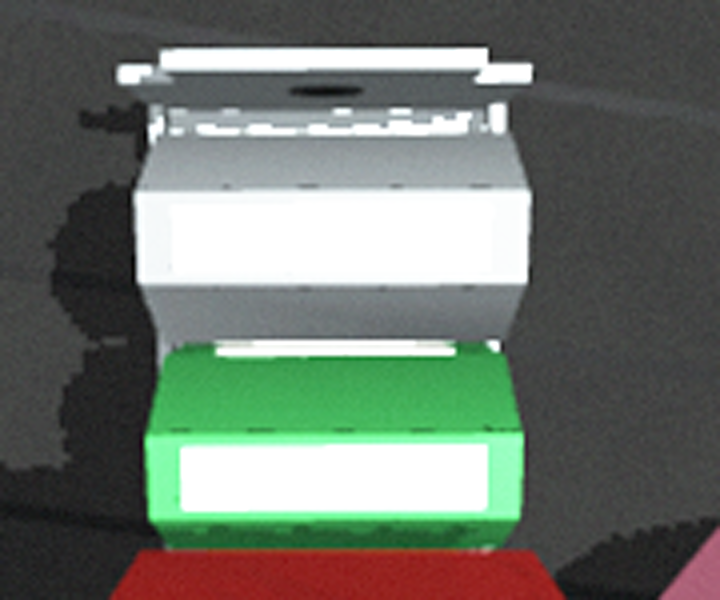

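View pics/b17.png

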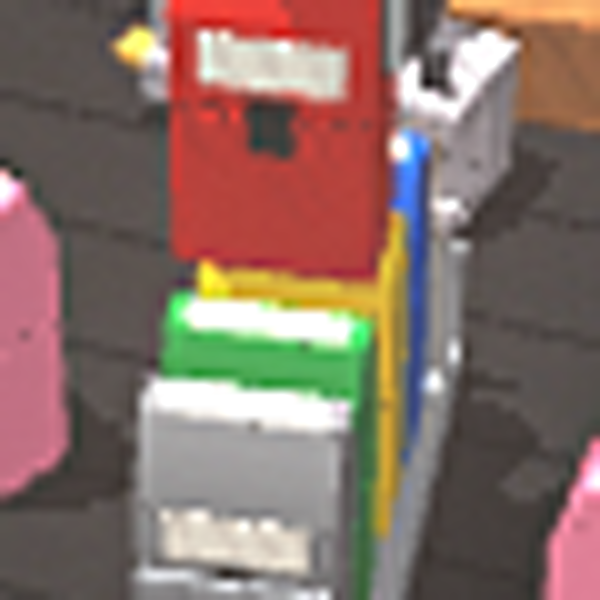

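View pics/a17.png

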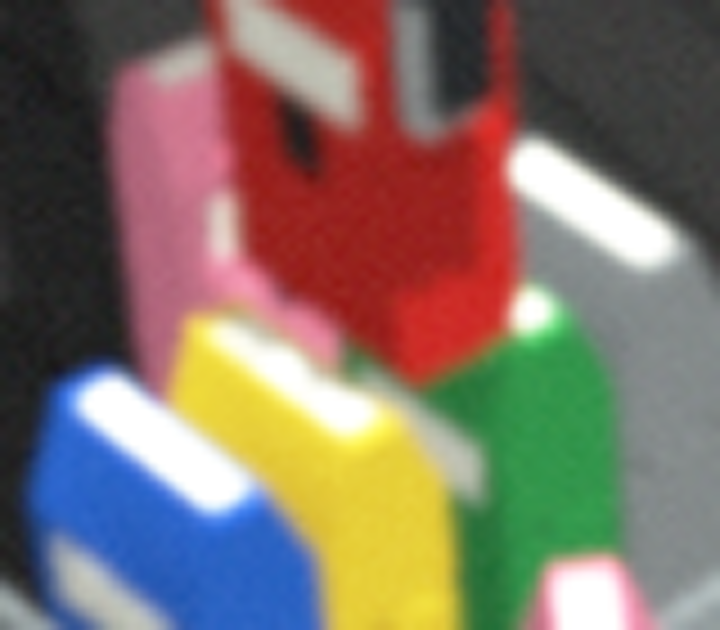

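```bash
python3 - <<'E'
from h import *
s=r.snapshot("wrist");q=r.sense();tp=q["tool_pos"];Rm=R.from_euler('xyz',q["tcp_rot"],degrees=True)
ft=tp[2]-67;print(tp,ft)
T=lambda x,y,z:Rm.inv().apply(onz(s,200+x/4,60+y/4,z)-tp).round(1)
print("green near top edge",T(335,520,124),"far edge",T(335,433,124),"red foot front",T(340,548,ft+6),"green L,R",T(146,476,124),T(524,476,124))
a=r.snapshot("scene")
A=lambda x,y,z:Rm.inv().apply(onz(a,190+x/9,190+y/9,z)-tp).round(1)
print("scene red corner -y+x",A(420,388,ft),"+y+x",A(520,340,ft+3),"yellow +x end strip",A(360,430,124),"strip mid",A(292,377,124),"green strip +x end corner",A(540,300,124))
b=r.snapshot("side")
B=lambda x,y,z:Rm.inv().apply(onz(b,240+x/10,120+y/10,z)-tp).round(1)
print("side foot front",B(270,264,ft),"green strip mid",B(265,322,124),"yellow far top",B(250,250,124))
E
```

```text
[ 643.66886999 -201.45792578  200.26795606] 133.26795605624065
green near top edge [22.5  0.5 76.2] far edge [37.2  0.5 76.2] red foot front [21.   1.3 60.9] green L,R [ 30.  -31.2  76.1] [30.  32.2 76.3]
scene red corner -y+x [-13.9  32.4  67.1] +y+x [11.4 38.2 64.1] yellow +x end strip [-26.6  25.5  76.4] strip mid [-26.1  -0.1  76.3] green strip +x end corner [33.6 18.8 76.2]
side foot front [19.5 -1.5 66.9] green strip mid [35.6 -3.  76.2] yellow far top [ 3.3  8.  76.3]
```

```bash
python3 -m jog '[[0,0,0.016,0,0,0],[0,0,0.032,0,0,0],[0,0,0.048,0,0,0],[0,0,0.064,0,0,0],[0,0,0.08,0,0,0],[0,0,0.08,0,0,0]]'; python3 -m jog '[[0,0,0.01,0,0,0],[0,0,0.02,0,0,0],[0,0,0.03,0,0,0],[0,0,0.04,0,0,0],[0,0,0.04,0,0,0]]'; python3 - <<'E'
from h import *
s=r.snapshot("side");crop(s,"pics/b18.png",220,110,100,90,7)
s=r.snapshot("scene");crop(s,"pics/a18.png",180,180,110,120,5)
E
```

```text
time: 24.2
tool_pos: [643.1, -201.2, 178.9]
tcp_rot: [180.0, 0.1, 98.4]
ft_force: [-0.5, -0.1, -4.0]
finger_gap: 61.1
time: 24.7
tool_pos: [643.4, -201.5, 169.5]
tcp_rot: [179.9, 0.1, 98.4]
ft_force: [0.4, 1.1, -4.0]
finger_gap: 61.4
```

View pics/b18.png

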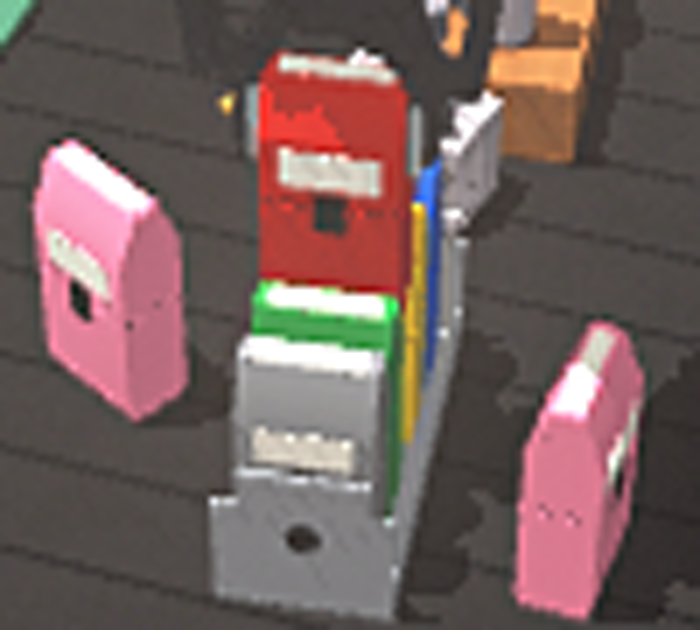

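View pics/a18.png

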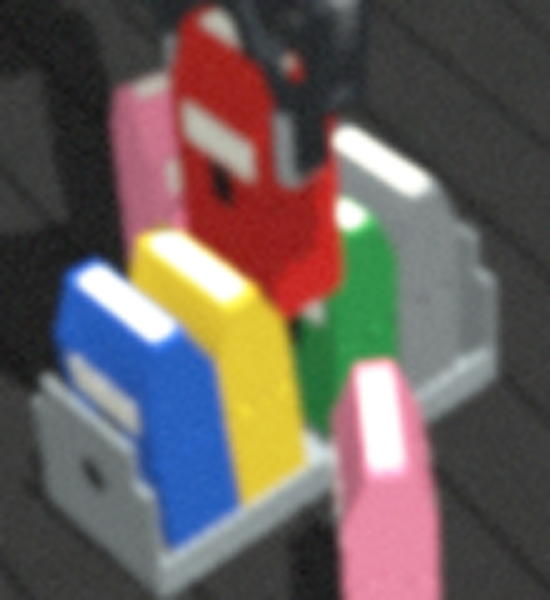

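```bash
python3 -m jog '[[0,0,0.01,0,0,0],[0,0,0.02,0,0,0],[0,0,0.03,0,0,0],[0,0,0.04,0,0,0],[0,0,0.05,0,0,0],[0,0,0.06,0,0,0],[0,0,0.06,0,0,0]]'; python3 - <<'E'
from h import *
s=r.snapshot("side");crop(s,"pics/b19.png",220,110,100,90,7)
s=r.snapshot("scene");crop(s,"pics/a19.png",180,180,110,120,5)
s=r.snapshot("wrist");cv2.imwrite("pics/w19.png",s["pixels"][:,:,::-1])
E
```

```text
time: 25.5
tool_pos: [643.2, -201.4, 154.0]
tcp_rot: [180.0, 0.1, 98.4]
ft_force: [0.3, -0.2, -3.4]
finger_gap: 60.8
```

View pics/b19.png

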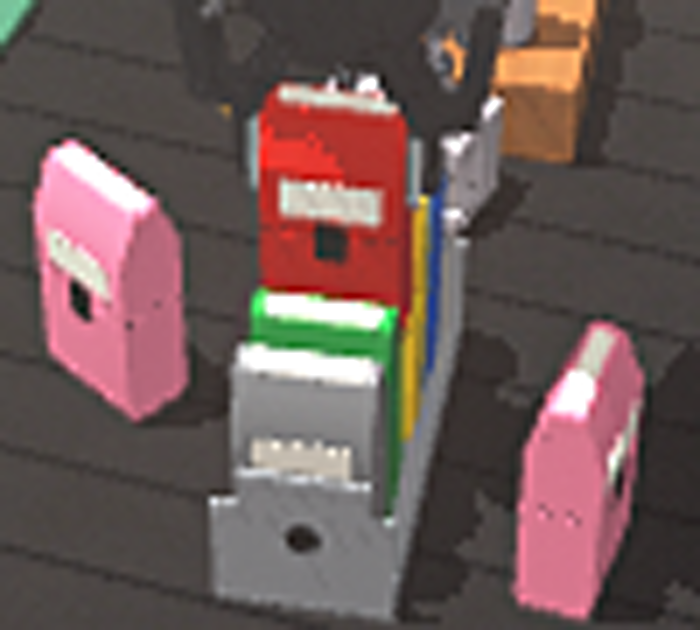

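View pics/a19.png

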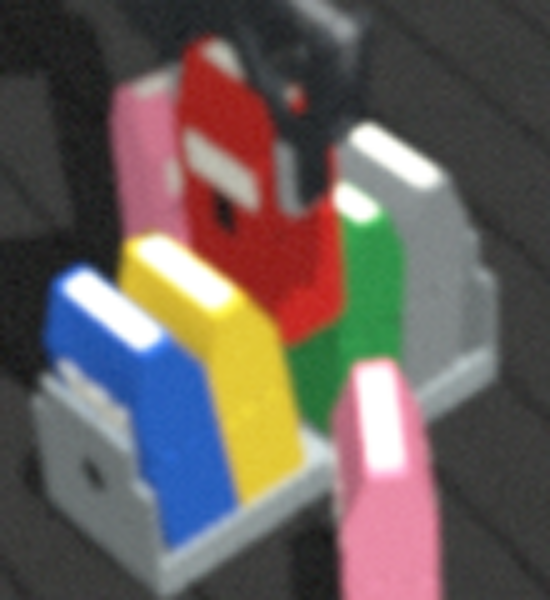

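View pics/w19.png

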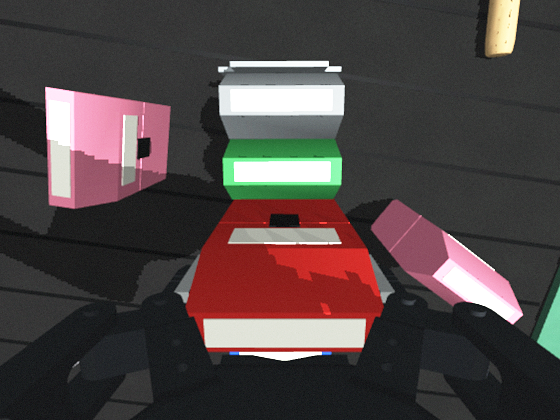

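```bash
python3 - <<'E'
from h import *
s=r.snapshot("wrist");q=r.sense();tp=q["tool_pos"];Rm=R.from_euler('xyz',q["tcp_rot"],degrees=True)
for (u,v),zs in {(372,230):(0,36,94),(398,200):(0,94),(435,290):(120,94),(463,262):(120,),(520,320):(120,),(169,185):(0,94),(169,108):(0,94),(70,205):(120,),(50,95):(120,)}.items():
    print((u,v),[(z,Rm.inv().apply(onz(s,u,v,z)-tp).round(0)[:2].tolist()) for z in zs])
E
python3 -m jog '[[0,0,0.01,0,0,0],[0,0,0.02,0,0,0],[0,0,0.03,0,0,0],[0,0,0.04,0,0,0],[0,0,0.05,0,0,0],[0,0,0.06,0,0,0],[0,0,0.06,0,0,0]]'
```

```text
(372, 230) [(0, [-32.0, 84.0]), (36, [-20.0, 74.0]), (94, [-1.0, 58.0])]
(398, 200) [(0, [-3.0, 107.0]), (94, [19.0, 73.0])]
(435, 290) [(120, [-30.0, 91.0]), (94, [-44.0, 104.0])]
(463, 262) [(120, [-12.0, 105.0])]
(520, 320) [(120, [-51.0, 146.0])]
(169, 185) [(0, [12.0, -105.0]), (94, [29.0, -71.0])]
(169, 108) [(0, [79.0, -99.0]), (94, [75.0, -67.0])]
(70, 205) [(120, [22.0, -118.0])]
(50, 95) [(120, [80.0, -119.0])]
time: 26.4
tool_pos: [643.4, -201.4, 139.3]
tcp_rot: [179.9, 0.1, 98.4]
ft_force: [0.5, -0.6, -4.8]
finger_gap: 61.0
```

```bash
python3 -m jog '[[0,0,0.01,0,0,0],[0,0,0.02,0,0,0],[0,0,0.03,0,0,0],[0,0,0.04,0,0,0],[0,0,0.05,0,0,0],[0,0,0.06,0,0,0],[0,0,0.06,0,0,0]]';python3 -m jog '[[0,0,0.01,0,0,0],[0,0,0.02,0,0,0],[0,0,0.03,0,0,0],[0,0,0.04,0,0,0],[0,0,0.05,0,0,0],[0,0,0.06,0,0,0],[0,0,0.06,0,0,0]]'; python3 - <<'E'
from h import *
s=r.snapshot("side");crop(s,"pics/b20.png",220,110,100,90,7)
s=r.snapshot("scene");crop(s,"pics/a20.png",180,180,110,120,5)
E
```

```text
time: 27.1
tool_pos: [643.4, -201.1, 124.3]
tcp_rot: [179.9, 0.1, 98.4]
ft_force: [1.0, 2.3, -3.9]
finger_gap: 61.2
time: 27.8
tool_pos: [643.5, -202.0, 109.3]
tcp_rot: [179.9, 0.2, 98.4]
ft_force: [1.4, 0.8, -4.3]
finger_gap: 60.8
```

View pics/b20.png

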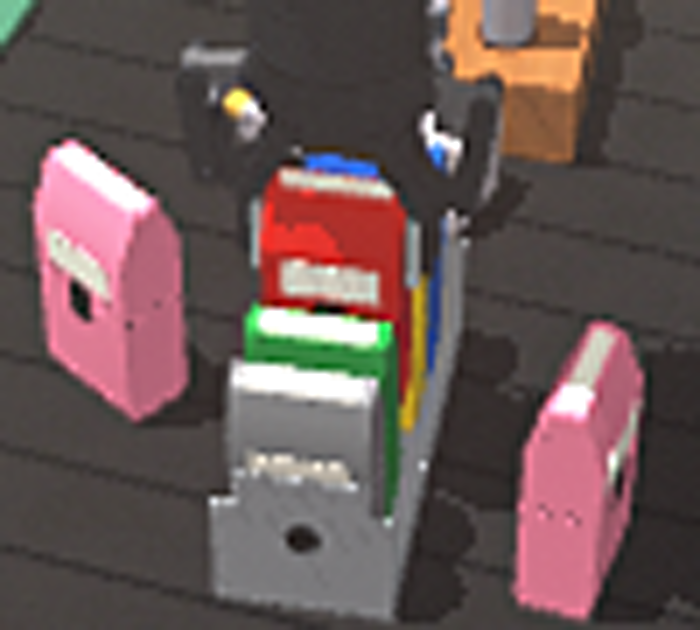

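View pics/a20.png

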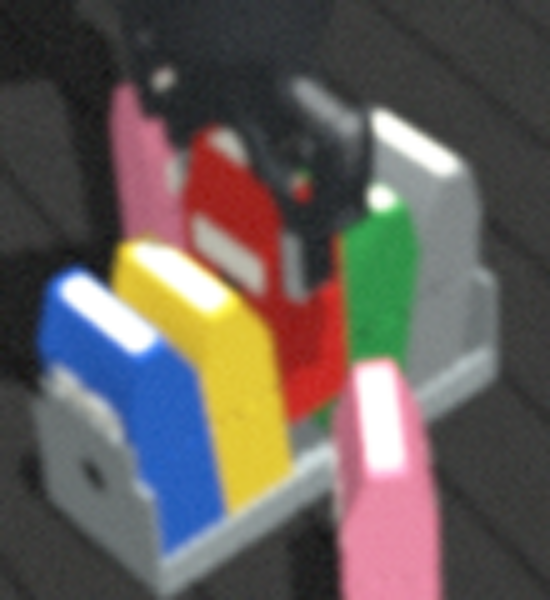

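```bash
python3 -m jog '[[0,0,0.01,0,0,0],[0,0,0.02,0,0,0],[0,0,0.03,0,0,0],[0,0,0.04,0,0,0],[0,0,0.05,0,0,0],[0,0,0.06,0,0,0],[0,0,0.06,0,0,0]]';python3 -m jog '[[0,0,0.01,0,0,0],[0,0,0.02,0,0,0],[0,0,0.03,0,0,0],[0,0,0.04,0,0,0],[0,0,0.05,0,0,0],[0,0,0.06,0,0,0],[0,0,0.06,0,0,0]]'
```

```text
time: 28.6
tool_pos: [643.5, -201.9, 94.3]
tcp_rot: [179.9, 0.2, 98.4]
ft_force: [-0.3, -1.2, -3.5]
finger_gap: 61.1
time: 29.3
tool_pos: [643.4, -201.5, 79.2]
tcp_rot: [179.9, 0.1, 98.4]
ft_force: [0.4, -1.9, -4.1]
finger_gap: 61.3
```

```bash
python3 -m jog '[[0,0,0.01,0,0,0],[0,0,0.02,0,0,0],[0,0,0.02,0,0,0]]'; python3 -m jog '[[0,0,0.006,0,0,0],[0,0,0.008,0,0,0],[0,0,0.008,0,0,0]]';python3 -m jog '[[0,0,0.004,0,0,0],[0,0,0.004,0,0,0]]'
python3 - <<'E'
from h import *
s=r.snapshot("side");crop(s,"pics/b21.png",220,110,100,90,7)
s=r.snapshot("scene");crop(s,"pics/a21.png",180,180,110,120,5)
E
```

```text
time: 29.6
tool_pos: [643.5, -201.5, 74.3]
tcp_rot: [179.9, 0.1, 98.4]
ft_force: [-0.2, -2.1, -3.5]
finger_gap: 61.4
time: 29.9
tool_pos: [643.7, -201.6, 72.8]
tcp_rot: [179.9, 0.1, 98.4]
ft_force: [0.7, -1.2, -3.9]
finger_gap: 61.0
time: 30.1
tool_pos: [643.7, -201.6, 71.8]
tcp_rot: [179.9, 0.1, 98.4]
ft_force: [0.9, -1.4, -4.2]
finger_gap: 61.5
```

View pics/b21.png

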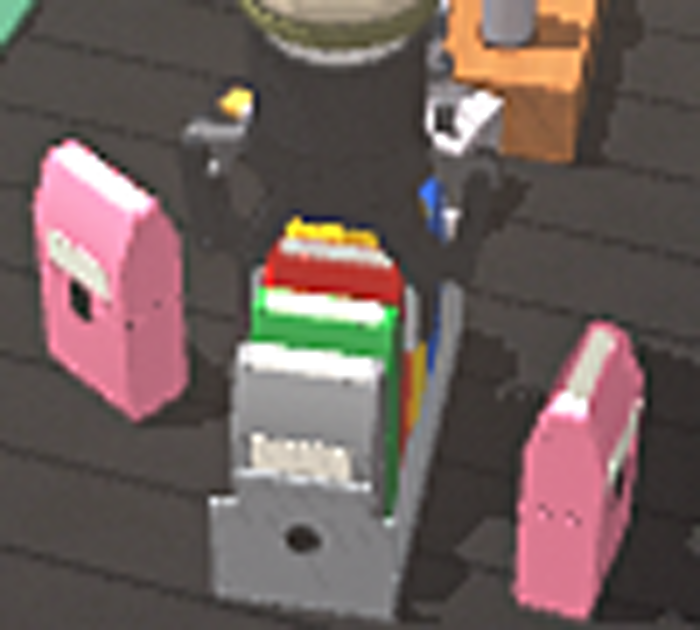

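View pics/a21.png

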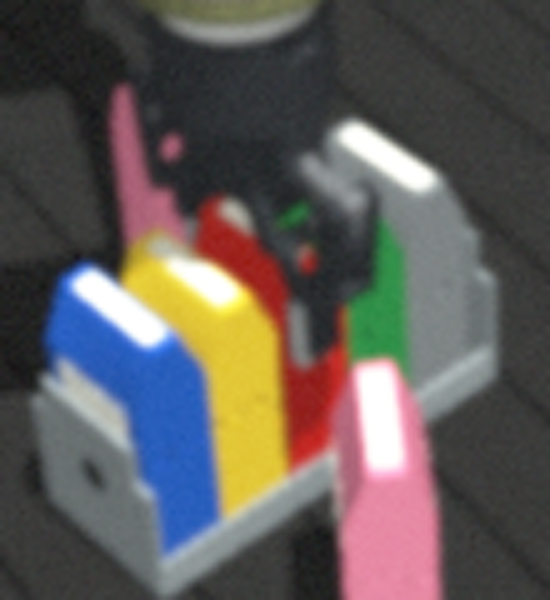

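Cases are upright again and the red one is nearly down. Next I'll lower it until the floor is felt.

```bash
python3 -m jog '[[0,0,0.004,0,0,0],[0,0,0.004,0,0,0]]';python3 -m jog '[[0,0,0.004,0,0,0],[0,0,0.004,0,0,0]]';python3 -m jog '[[0,0,0.004,0,0,0],[0,0,0.004,0,0,0]]'
```

```text
time: 30.4
tool_pos: [643.9, -201.7, 71.1]
tcp_rot: [179.9, 0.1, 98.4]
ft_force: [0.0, -1.0, -3.4]
finger_gap: 61.2
time: 30.6
tool_pos: [644.1, -201.8, 71.0]
tcp_rot: [179.9, 0.2, 98.4]
ft_force: [-3.0, 1.5, 4.2]
finger_gap: 61.1
time: 30.8
tool_pos: [644.4, -202.0, 71.0]
tcp_rot: [179.8, 0.2, 98.4]
ft_force: [-3.9, 0.9, 9.8]
finger_gap: 61.2
```

```bash
python3 -m jog '[[0,0,0,0,0,0],[0,0,0,0,0,0],[0,0,0,0,0,0],[0,0,0,0,0,0],[0,0,0,0,0,0],[0,0,0,0,0,0],[0,0,0,0,0,0]]' 1; python3 -m jog '[[0,0,-0.04,0,0,0],[0,0,-0.1,0,0,0],[0,0,-0.2,0,0,0],[0,0,-0.3,0,0,0],[0,0,-0.4,0,0,0],[0,0,-0.55,0,0,0],[0,0,-0.7,0,0,0],[0,0,-0.8,0,0,0],[0,0,-0.8,0,0,0]]'
python3 - <<'E'
from h import *
s=r.snapshot("side");crop(s,"pics/b22.png",220,110,100,90,7)
s=r.snapshot("scene");crop(s,"pics/a22.png",180,180,110,120,5);cv2.imwrite("pics/s22.png",s["pixels"][:,:,::-1])
s=r.snapshot("wrist");cv2.imwrite("pics/w22.png",s["pixels"][:,:,::-1])
E
```

```text
time: 31.5
tool_pos: [643.7, -201.7, 68.9]
tcp_rot: [179.9, 0.1, 98.4]
ft_force: [0.7, 0.1, 0.1]
finger_gap: 85.4
time: 32.4
tool_pos: [645.7, -202.2, 277.3]
tcp_rot: [179.3, 0.5, 98.4]
ft_force: [0.4, -0.5, 1.3]
finger_gap: 85.1
```

View pics/b22.png

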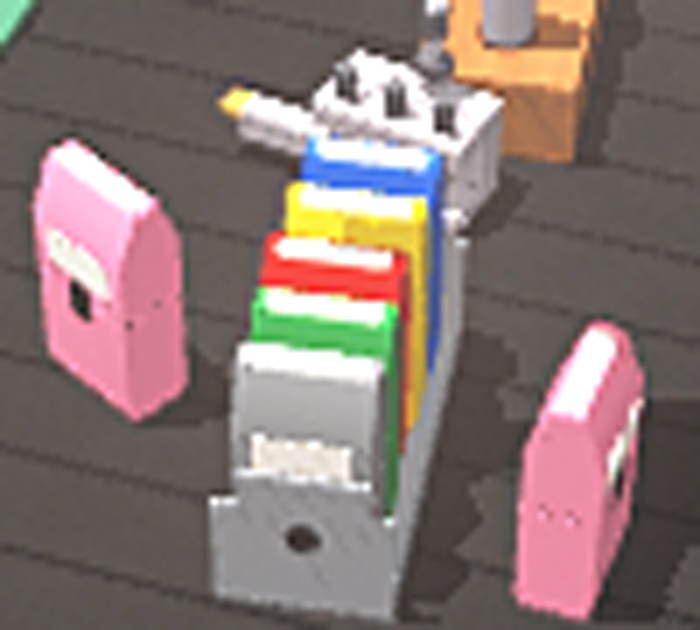

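View pics/a22.png

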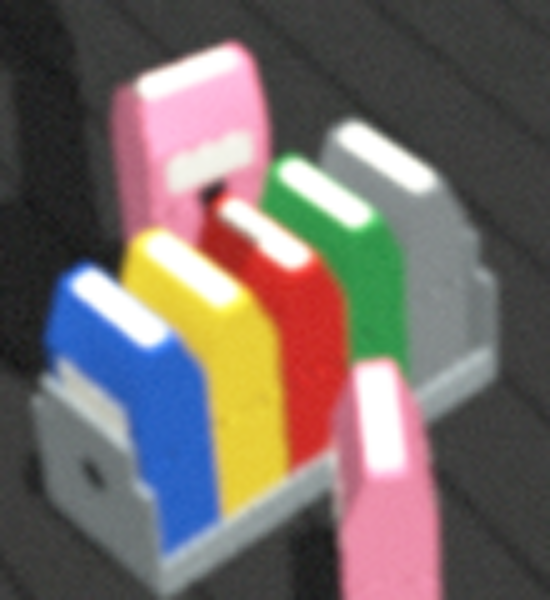

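View pics/w22.png

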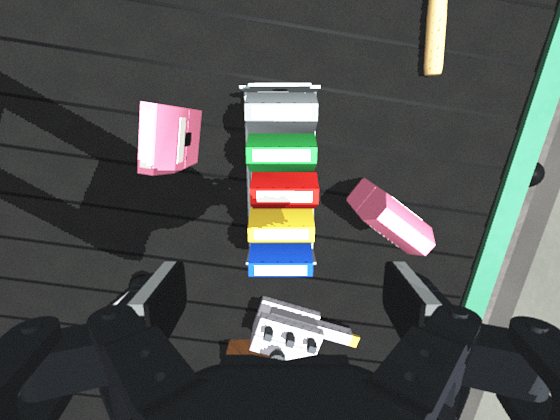

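View pics/s22.png

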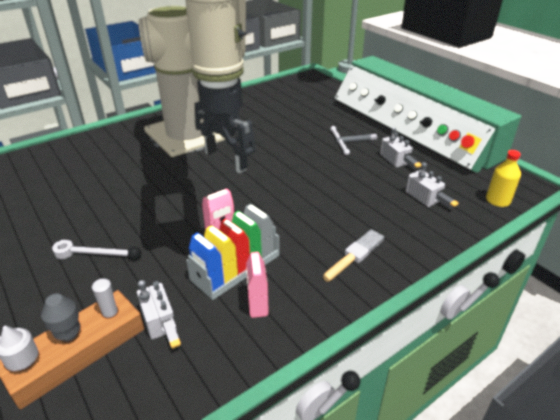

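```bash
python3 - <<'E'
from h import *
w=r.snapshot("wrist");b=r.snapshot("side");a=r.snapshot("scene")
crop(a,"pics/a23.png",185,195,100,105,7)
crop(w,"pics/w23.png",220,70,120,220,3)
crop(b,"pics/b23.png",245,120,50,85,7)
# strips
C={"grey":((355,158),(305,362)),"green":((324,192),(322,306)),"red":((265,234),(337,254)),"yellow":((192,268),(352,200)),"blue":((120,306),(372,152))}
u=np.array([-np.sin(np.radians(8.5)),np.cos(np.radians(8.5)),0])
W={"grey":(281,111.5),"green":(282,155),"red":(284.5,196.5),"yellow":(281,233),"blue":(281,269)}
ck=[onz(w,281,87,80)@u]
print("cheek",ck)
for n,(pa,pb) in C.items():
    p,e=tri(a,(180+pa[0]/5,180+pa[1]/5),b,(220+pb[0]/7,110+pb[1]/7))
    print(n,p.round(1),e.round(1),"row",(p@u).round(1),"wrist row",(onz(w,*W[n],124)@u).round(1))
E
```

```text
cheek [np.float64(-195.07915496900267)]
grey [ 627.3 -136.   119.2] 14.8 row -227.2 wrist row -218.7
green [ 635.2 -163.7  121.4] 2.2 row -255.8 wrist row -254.8
red [ 641.8 -198.9  120.1] 0.4 row -291.6 wrist row -291.7
yellow [ 646.4 -235.6  122. ] 2.0 row -328.6 wrist row -326.2
blue [ 649.4 -271.3  121.7] 1.3 row -364.3 wrist row -362.3
```

View pics/a23.png

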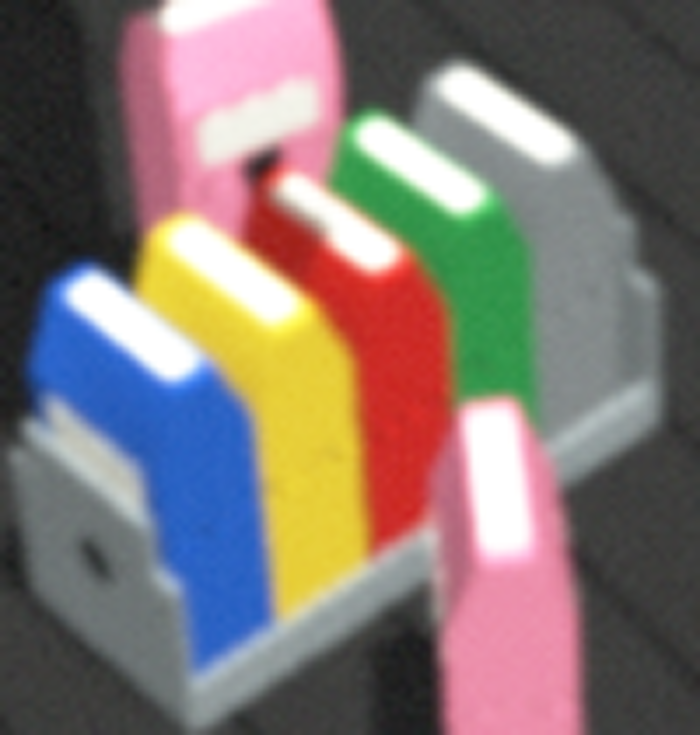

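View pics/w23.png

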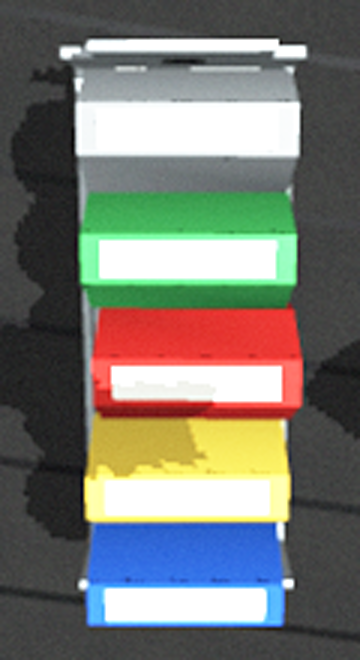

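```bash
python3 - <<'E'
from bench import r
print(r.sense()["ft_force"],r.hand_in())
E
```

```text
the job is handed in; nothing more can be done
[ 0.33546174 -0.02097376 -0.60015397] None
```

The red case is in the rack between the green and the yellow case, fully down on the floor and let go. I handed the job in at about 33 s of the 72 s allowed; `hand_in()` gives no verdict.

**What I did:** I picked the red case up with the gripper tilted 40° and turned it upright. I set it on the mat until I felt contact and let go. The side and scene pictures then showed it standing free. I took it afresh from above across its width and lowered it between the two cases while holding it. The sideways force stayed around 2–4 N throughout. The neighbouring cases leaned for a moment and stood up again. The floor was felt with the tool at 71 mm, exactly where the earlier mat contact predicted, and then I released it and rose clear.

**Last checks:**
- **Cases:** all five look upright, with their tops about 36 mm apart along the row. Green and yellow are about 72 mm apart. All the tops come out at about the same height, roughly 120 mm.
- **Other tools:** none in view looks moved, judged by eye rather than measured.
- **Robot:** it is about 150 mm above the rack and touching nothing.

**What went wrong or disagreed:**
- The first grasp attempt ran the last joint to the edge of its range (152.24° against 152.29°), before anything was touched. I backed off and turned the wrist half a turn.
- Before the insertion, the side camera put the red case about 4 mm off centre of the gap. The wrist and scene cameras had it within 1 mm, so I followed those.
- In the last check, the two-camera fix for the grey case alone was poor, with the two sight lines missing each other by 15 mm. I used the wrist view for that case instead.

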